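Put the blue glasses away in the locked display box

ROBOT

A 7-joint arm with a two-finger parallel gripper is mounted at the origin on the work surface. World frame = base frame: x ahead of the robot, y to its left, z up, the work surface at z = 0. Lengths are in m, angles in rad, forces in N, time in s.
With the tool pointing down it reaches from about 0.425 to 0.925 m from the base axis. Payload 6.8 kg.
Tool frame: the origin (TCP) lies at the centre of the arm's flange, where the gripper is bolted on; the fingertips stand 173 mm ahead of it and the grasp point (between the pads) lies 155 mm ahead of it (r.hold_point_z is the distance from the TCP to the grasp point, in m); z points along the fingers, x is the direction in which the jaws open and shut, and the axes are right-handed (so a half turn about z gives the same grasp; the last joint's range is limited). The gripper opens to 85 mm and grips with 20 to 120 N. Pads are 22 mm wide; open, the fingers measure 114 mm over their backs; the gripper's body (76 mm by 85 mm) begins 54 mm behind the grasp point. The pads swing forward as they close: fully open they stand 13 mm farther back than shut.
Start: joints at [-1.318, 0.477, 0.022, 1.555, -0.011, 1.109, -0.083], TCP at [0.238, 0.632, 0.405] pointing down, gripper open.
Joint ranges: [-2.96, 2.96], [-0.34, 2.1], [-1.41, 1.46], [0.24, 2.44], [-1.37, 4.51], [0.17, 1.92], [-2.96, 2.96]. Speed limits (rad/s): [2.39, 2.39, 3.14, 3.14, 3.14, 3.14, 3.14].

INTERFACE

Orientations are given as a rotation vector (axis times angle).
In Python, from bench import r gives the robot as it stands.
- The arm moves only by the tool apply_moves, never from a script. Its arguments are lists of equal length, an entry for each row: "dp": the shift along the tool's x, y, z scaled (see below), a list of three; "twist": the turn, a rotation vector about the tool's x, y, z scaled (see below), a list of three; "jaw": the closure in counts, from 0 (fully open) to 255 (shut). In form: {"dp": [[x, y, z], ...], "twist": [[rx, ry, rz], ...], "jaw": [jaw, ...]}. A call has 1 to 20 rows; each row shifts and turns the pose as measured when the row begins, along the tool's axes as they then stand; what a row does not reach is not made up. The controller multiplies each number of a shift by 12 cm and each number of a turn by 120 degrees. A row lasts 1/10 s, in which the tool goes at most 50 mm and 8.59 degrees, less where a joint would pass 70% of its speed; a pose out of reach is approached as far as the arm can. A call with a number of a shift or a turn outside -1 to 1 is refused whole. A call with a gripper value outside its range is refused whole. The fingers move at their own pace and stop on an object; "grip_force" is the grip in N (left out, the last holds). Time passes only in rows, so rows that do not move let the fingers close. It gives the time, the measured TCP pose, the force and the opening at its end, in the units of the state.
- r.get_obs(): the state, without advancing time (a new reading comes with each control period).
- r.grab_frame(name): name is "scene" or "top"; returns a dict with "color" (384x512x3 uint8, red, green, blue), "z_map" (384x512 float32, m along the optical axis (not along the pixel's ray), 0 where there is no reading), "intrinsics" (3x3 intrinsics, pixels), "R" (3x3) and "t" (3): a world point X has camera coordinates R X + t. Camera axes: x right, y down, z forward; pixel columns grow to the right and rows downward; lengths in m; the calibration is good to about 2 mm. A picture is of the moment at which its call begins.
- r.hand_in(): hands the job in, once; it reports no verdict.
The state is a dict: "clock": time; "joints": joint angles; "qvel": joint speeds; "tau": joint torques, N m; "tcp_pos": TCP position; "orientation": TCP orientation; "contact_force": force on the tool from outside, world axes, zero at the start; "moment": the same for the moment, N m; "grip_width": finger opening in m.
Only numpy, scipy, OpenCV 4.12 (cv2) and the standard library are available. Lean on these libraries where they do the work, as an engineer would, in place of code of your own. Each camera call takes 0.05 s, during which the arm holds its last target.

TASK

Swing the hook on the side of the black display box fully clear with its red knob and slide the grey cover all the way back by its yellow grip. Lift the blue-framed glasses out of the wooden tray and set them down gently, upright, inside the compartment, without dropping them; then slide the cover fully shut and turn the knob back so that the hook is fully home behind the cover's pin. Leave the brown glasses, the spray bottle and the wooden spectacle case where they are.

Things in the scene. Friction and masses are not known exactly. Their poses are not given: they have to be found in the camera images.
- box: Black display box, red foot trim, fixed, 195 (x) x 170 (y) mm, rim 58 mm high. Origin: centre of its underside. Its x points the way the cover opens: from the compartment half (-x) to the solid rear half (top 56 mm); z up. On its +y side an ear 46 x 42 x 64 mm high, centred at x=-62, y=105 mm, bears the hook's pivot. It stands left or right of the robot's middle line, at random.
- compartment (a point): Centre of the compartment's inner floor (box x=-47.5, y=0, 10 mm above the counter); axes as the box's. Inside 90 (x) x 160 (y) mm, 48 mm deep, walls 5 mm thick.
- cover (a joint): Travel (m) of the grey cover: 0 fully shut, 0.095 fully back over the rear half (box +x). About 1.5 N of friction; stays where it is left. With the hook home it moves only about 4 mm. Cover 98 (x) x 170 (y) x 6 mm, top 64 mm above the counter; clears glasses standing in the compartment by 10 mm.
- cover_grip (a point): Point to grasp on the yellow grip bar on top of the cover, 86 mm above the counter; moves with the cover; axes as the box's. The bar is 14 (x) x 60 (y) mm, upright, from the cover's top at 64 to 100 mm above the counter, centred on this point in x and y.
- hook (a joint): Angle (rad) of the red wing knob with its steel hook arm, about a vertical axis: 0 home behind the cover's pin (locked); grows anticlockwise seen from above, swinging the arm outward; clear of the pin above about 0.5; stop at 1.5. Friction 0.06 N m, stays where left. Arm 67 mm long, 68 to 76 mm above the counter; pin: 10 mm peg on the cover's side tab, top at 82 mm, 50 mm from the axis when shut.
- knob_grip (a point): Point to grasp on the red wing knob, on its axis, 107 mm above the counter. Axes turn with the knob: its x runs along the wing and along the hook arm, z up. The wing is 46 (x) x 12 (y) mm, from 90 to 122 mm above the counter.
- blue_glasses: Folded spectacles with a blue frame, standing upright in the tray: 136 mm wide (y), 28 mm deep (x: front at -x, folded arms behind), 38 mm high, 35 to 60 g. Origin: centre of the underside; z up. Grasp across the 28 mm depth at the middle of the width, about 28 mm above the underside, where the bridge and the folded arms (23 to 33 mm up) take the grip.
- brown_glasses: The same kind of folded spectacles with a brown frame, in the tray beside the blue pair (the two places, about 90 mm apart, are swapped at random). Origin: centre of the underside. Leave alone.
- tray: Low wooden tray fixed to the counter, 210 (x) x 170 (y) mm, rim 14 mm high and 5 mm thick, inner floor 5 mm above the counter. Origin: centre of its underside. It stands on the side where the box is not.
- spray: Lens spray bottle, 38 mm in diameter, 120 mm high, standing near the middle line, either close to the robot or far out. Origin: centre of its underside. Leave alone.
- hard_case: Closed dark wooden spectacle case, 155 (x) x 58 (y) x 40 mm, lying near the middle line at the end where the bottle is not. Origin: centre of its underside. Leave alone.
Things that resemble listed ones, but are neither listed nor needed, are in the scene too. Of the things that look like the blue_glasses, the larger one is meant.

How it is judged:
By the outcome, as a careful person would: the job done as asked, in the order asked, and still so for the second after the job is handed in, with the robot touching nothing.
It also fails if it takes over 72 s, if anything falls off the work surface, if the arm or the gripper's body presses on something with over 40 N, if the wrist force passes 120 N, or if a joint passes its speed limit or range.

## Working session

There is one attempt and no reset: what is moved stays moved. The work goes in short steps, Python scripts to look and compute and a tool call to move; the robot and the scene stay as the last step left them, time stands still between calls to the robot, and variables do not carry over. Pictures are saved under pics/ and viewed, and the job is handed in when it is done.

Besides the shell and the picture viewer there is one more tool, called after "Call:" as name(argument=value, ...) on one line, values as JSON. apply_moves: Moves the arm, as the interface text tells. Shifts and turns lie within -1 to 1; 1 stands for 12 cm of shift or 120 degrees of turn. Its arguments: {"type":"object","properties":{"dp":{"type":"array"},"twist":{"type":"array"},"jaw":{"type":"array"},"grip_force":{"type":"number"}},"required":["dp","twist","jaw"]}

```bash
mkdir -p pics; ls
python3 - <<'E'
from bench import r
import cv2,numpy as np
o=r.get_obs()
for k in o: print(k,o[k])
for n in("scene","top"):
    f=r.grab_frame(n); np.savez(f"pics/{n}0.npz",**f)
    cv2.imwrite(f"pics/{n}0.png",cv2.resize(f["color"][:,:,::-1],(800,600),interpolation=cv2.INTER_CUBIC))
    print(n,f["intrinsics"],f["R"],f["t"])
E
```

```text
pics
clock 0.0
joints [-1.31811343  0.47780052  0.02236968  1.55646212 -0.01150191  1.10929153
 -0.08308075]
qvel [-2.89347284e-04  4.57020987e-04 -8.42512549e-04  1.24526197e-03
 -1.65823237e-05  5.61466534e-04 -8.85657198e-04]
tau [ 3.14358749e-04 -5.96452045e+01  1.60806801e+00 -2.81194353e+01
  1.25037198e-02  9.45434149e-03 -3.76657809e-06]
tcp_pos [0.23818854 0.63128092 0.40372122]
orientation [ 2.58298694e+00  1.78619238e+00 -2.22685661e-03]
contact_force [ 0.09703699  0.48820988 -0.77771167]
moment [-0.00292147 -0.03135663 -0.02600634]
grip_width 0.08556149630322313
scene [[415.00900986   0.         256.35711683]
 [  0.         415.00900986 194.70240934]
 [  0.           0.           1.        ]] [[-0.24755058  0.96880222 -0.0118733 ]
 [ 0.67016703  0.16236668 -0.72423284]
 [-0.69971055 -0.18724136 -0.68945327]] [ 0.20591944 -0.33197079  1.47191766]
top [[348.42053414   0.         253.20234086]
 [  0.         348.42053414 188.42011197]
 [  0.           0.           1.        ]] [[-0.02752675 -0.99933763  0.02380272]
 [-0.99107858  0.02417742 -0.13106756]
 [ 0.13040526 -0.02719823 -0.99108765]] [-0.04340409  0.57239935  1.00334981]
```

View pics/scene0.png

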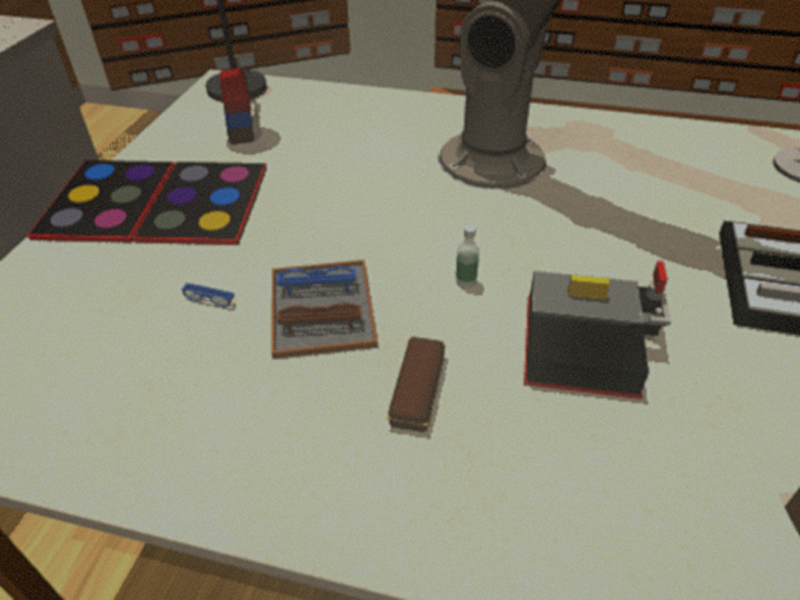

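View pics/top0.png

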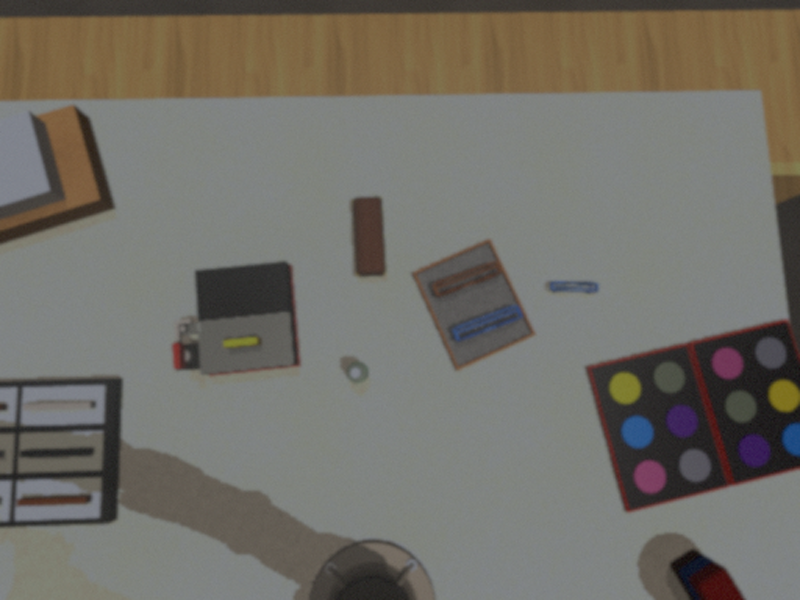

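```bash
cat > h.py <<'E'
import numpy as np,cv2
from scipy.spatial.transform import Rotation as Ro
def load(p): return dict(np.load(p))
def proj(f,X):
    c=np.asarray(X,float)@f["R"].T+f["t"]; q=c@f["intrinsics"].T; return q[...,:2]/q[...,2:]
def ray(f,u,v,z):  # intersect with plane z
    d=f["R"].T@np.linalg.solve(f["intrinsics"],[u,v,1.]); o=-f["R"].T@f["t"]
    return o+d*(z-o[2])/d[2]
def cloud(f):
    v,u=np.mgrid[:384,:512]; Z=f["z_map"]; P=np.stack([u*Z,v*Z,Z],-1)@np.linalg.inv(f["intrinsics"]).T
    return (P-f["t"])@f["R"]
def crop(f,x0,y0,x1,y1,s,out):
    c=f["color"][y0:y1,x0:x1,::-1]; c=cv2.convertScaleAbs(c,alpha=1.3)
    cv2.imwrite(out,cv2.resize(c,None,fx=s,fy=s,interpolation=cv2.INTER_CUBIC))
E
python3 - <<'E'
from h import *
t=load("pics/top0.npz"); s=load("pics/scene0.npz")
crop(t,105,160,205,250,8,"pics/c1.png")
crop(t,255,145,395,245,5,"pics/c2.png")
crop(s,325,160,440,260,6,"pics/c3.png")
P=cloud(t)
print("t valid",(t["z_map"]>0).mean())
for u,v in[(150,210),(155,219),(154,180),(120,226),(228,238),(236,150),(315,205),(300,180)]:
    print(u,v,P[v,u].round(4))
E
```

```text
t valid 0.9957326253255209
150 210 [0.5123 0.24   0.0658]
155 219 [0.4844 0.2165 0.101 ]
154 180 [0.6005 0.2317 0.057 ]
120 226 [ 0.4353 -0.0299  1.0705]
228 238 [0.4271 0.0158 0.1177]
236 150 [ 0.4353 -0.0299  1.0705]
315 205 [ 0.5194 -0.2481  0.0044]
300 180 [ 0.5981 -0.205   0.0062]
```

View pics/c1.png

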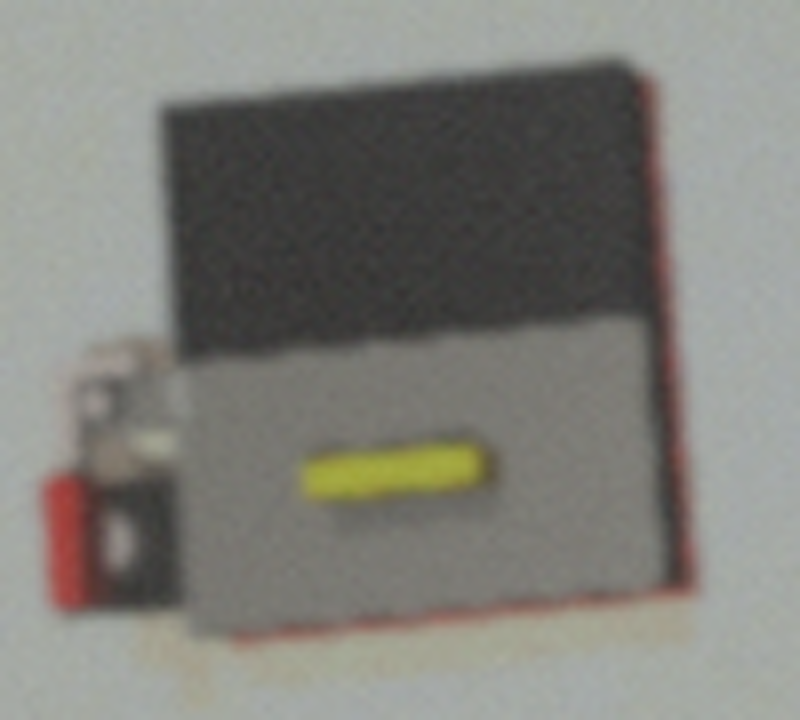

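View pics/c2.png

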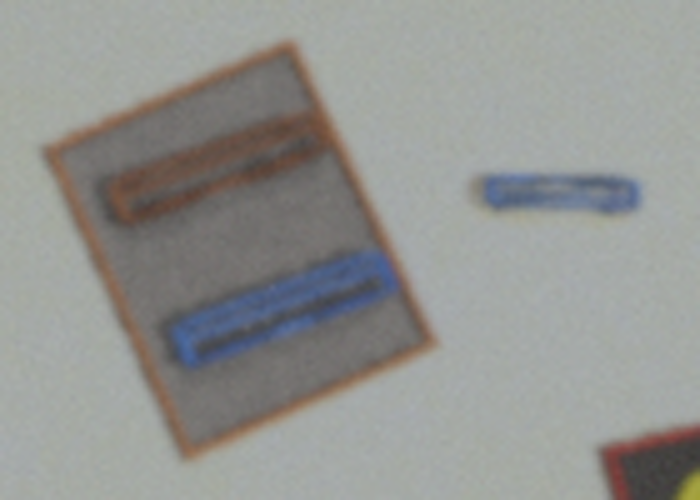

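View pics/c3.png

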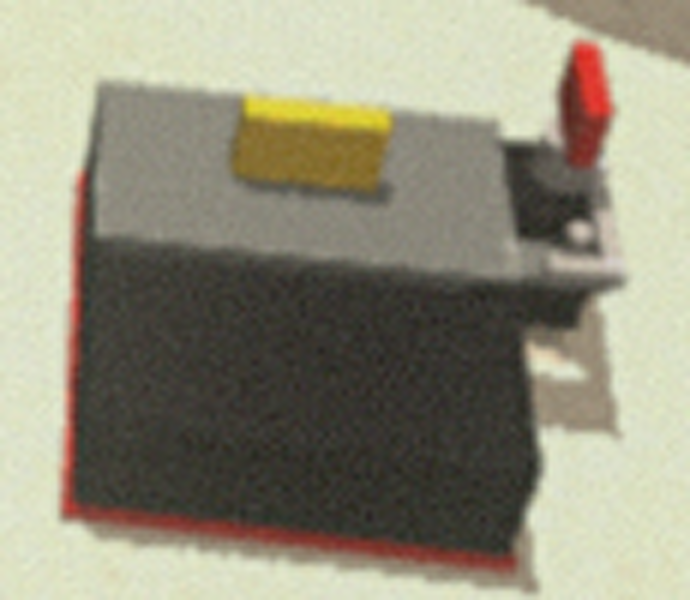

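Run:
```python
from h import *
from scipy.optimize import least_squares
t=load("pics/top0.npz"); s=load("pics/scene0.npz")
L=[((97.5,85,57),(165,108)),((97.5,-85,57),(632,66)),((-97.5,85,64),(192,632)),((-97.5,-85,64),(668,585)),((.5,85,64),(182,358)),((.5,-85,64),(645,318))]
Ls=[((-97.5,-85,64),(100,82)),((.5,-85,64),(97,240)),((-97.5,85,64),(497,122)),((.5,85,64),(518,275))]
def W(p,X):
    X=np.array(X)/1000; c,q=np.cos(p[2]),np.sin(p[2]); return np.array([p[0]+c*X[0]-q*X[1],p[1]+q*X[0]+c*X[1],X[2]])
def px(c,x0,y0,k): return np.array([(c[0]+.5)/k-.5+x0,(c[1]+.5)/k-.5+y0])
def res(p,sep=False):
    a=[proj(t,W(p,X))-px(c,105,160,8) for X,c in L]; b=[proj(s,W(p,X))-px(c,325,160,6) for X,c in Ls]
    return np.concatenate(a+b)
o=least_squares(res,[.55,.23,0.]); p=o.x; print(p,np.degrees(p[2])); print(o.fun.reshape(-1,2).round(2))
np.save("boxp.npy",p)
# colour masks -> positions via depth
for n,f in(("top",t),("scene",s)):
    hsv=cv2.cvtColor(f["color"],cv2.COLOR_RGB2HSV); P=cloud(f)
    def loc(X):
        d=X-[p[0],p[1],0]; c,q=np.cos(p[2]),np.sin(p[2]); return np.stack([c*d[...,0]+q*d[...,1],-q*d[...,0]+c*d[...,1],d[...,2]],-1)
    B=loc(P)
    yel=(abs(hsv[...,0].astype(int)-28)<8)&(hsv[...,1]>130)&(abs(B[...,0])<.2)&(abs(B[...,1])<.15)&(B[...,2]>.095)
    red=((hsv[...,0]<8)|(hsv[...,0]>172))&(hsv[...,1]>120)&(abs(B[...,0])<.2)&(abs(B[...,1])<.2)&(B[...,2]>.085)
    for nm,m in(("yel",yel),("red",red)):
        b=B[m]*1000; print(n,nm,m.sum(),b.mean(0).round(1) if len(b) else 0,np.percentile(b,[5,95],axis=0).round(1) if len(b) else 0)
        u=np.argwhere(m).mean(0)[::-1]; print(u)
print("ear axis world",W(p,(-62,105,107)), proj(t,W(p,(-62,105,122))),proj(s,W(p,(-62,105,107))))
print("grip mid world",W(p,(-48.5,0,86)), proj(t,W(p,(-48.5,0,100))))
```

```text
[0.53546079 0.22369449 0.07651994] 4.384269595095869
[[-0.08 -1.05]
 [-0.28 -1.46]
 [-0.39  0.42]
 [ 0.13  0.03]
 [-1.12  0.38]
 [ 0.29 -0.6 ]
 [-0.35 -0.94]
 [-0.95 -1.72]
 [ 0.25 -0.78]
 [ 0.29  0.33]]
top yel 94 [-49.9  -0.2  99.7] [[-55.5 -25.3  96.5]
 [-44.5  24.3 102.4]]
[153.96808511 218.58510638]
top red 60 [-62.7 104.  121. ] [[-81.  100.  117.8]
 [-46.1 108.6 123.8]]
[113.23333333 226.96666667]
scene yel 104 [-43.8  -0.3  99.1] [[-50.6 -26.7  95.6]
 [-38.8  26.  101.8]]
[377.08653846 179.03846154]
scene red 118 [-52.1 103.4 113.6] [[-74.1  99.7  97.6]
 [-38.1 108.5 123.4]]
[422.12711864 176.83050847]
ear axis world [0.46561546 0.32364762 0.107     ] [112.71206503 226.74402911] [421.63722646 176.29557877]
grip mid world [0.48710271 0.21998689 0.086     ] [153.84218539 218.07319873]
```

Run:
```python
from h import *
t=load("pics/top0.npz"); s=load("pics/scene0.npz")
for n,f in(("top",t),("scene",s)):
    hsv=cv2.cvtColor(f["color"],cv2.COLOR_RGB2HSV); P=cloud(f)
    reg=(P[...,0]>.35)&(P[...,0]<.8)&(P[...,1]<-.05)&(P[...,1]>-.33)&(abs(P[...,2])<.07)
    m=(abs(hsv[...,0].astype(int)-112)<12)&(hsv[...,1]>100)&reg
    b=P[m]; print(n,m.sum(),np.percentile(b[:,2],[5,25,50,75,90,97]).round(4))
    h=b[b[:,2]>.03] if (b[:,2]>.03).sum()>20 else b
    (c,sz,a)=cv2.minAreaRect((h[:,:2]*1000).astype(np.float32)); print("rect all",c,sz,a, len(h))
    (c,sz,a)=cv2.minAreaRect((b[:,:2]*1000).astype(np.float32)); print("rect",c,sz,a)
# blue mask in top projected onto z=.03
f=t;hsv=cv2.cvtColor(f["color"],cv2.COLOR_RGB2HSV)
m=(abs(hsv[...,0].astype(int)-112)<14)&(hsv[...,1]>80); m[:,:280]=0;m[:,340:]=0;m[:190]=0;m[225:]=0
uv=np.argwhere(m)[:,::-1]
X=np.array([ray(f,u,v,.036)[:2]*1000 for u,v in uv]).astype(np.float32); print(len(X),cv2.minAreaRect(X),X.mean(0))
crop(t,280,180,345,225,12,"pics/c4.png"); crop(s,165,160,250,230,9,"pics/c5.png")
# tray corners
for c in[(50,150),(292,42),(437,345),(187,457)]:
    u,v=(c[0]+.5)/5-.5+255,(c[1]+.5)/5-.5+145; print(ray(t,u,v,.014))
```

```text
top 130 [0.0069 0.0355 0.0376 0.0392 0.0422 0.0445]
rect all (513.8637084960938, -231.05096435546875) (25.77859115600586, 134.81893920898438) 18.60704231262207 120
rect (513.8637084960938, -231.05096435546875) (25.77859115600586, 134.81893920898438) 18.60704231262207
scene 262 [0.0332 0.0356 0.0373 0.0386 0.0401 0.0431]
rect all (516.9319458007812, -233.58621215820312) (30.340858459472656, 132.90875244140625) 18.277734756469727 260
rect (516.9319458007812, -233.58621215820312) (30.340858459472656, 132.90875244140625) 18.277734756469727
313 ((513.5368041992188, -229.82371520996094), (29.066312789916992, 137.52255249023438), 18.606597900390625) [ 514.7488  -228.71576]
[ 0.61629951 -0.0951804   0.014     ]
[ 0.6809411  -0.24819643  0.014     ]
[ 0.49024751 -0.32752148  0.014     ]
[ 0.42685693 -0.17183439  0.014     ]
```

View pics/c4.png

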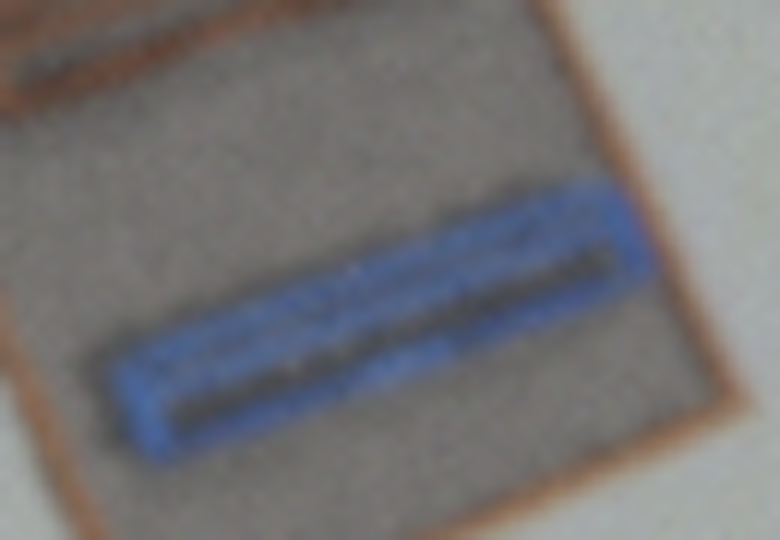

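View pics/c5.png

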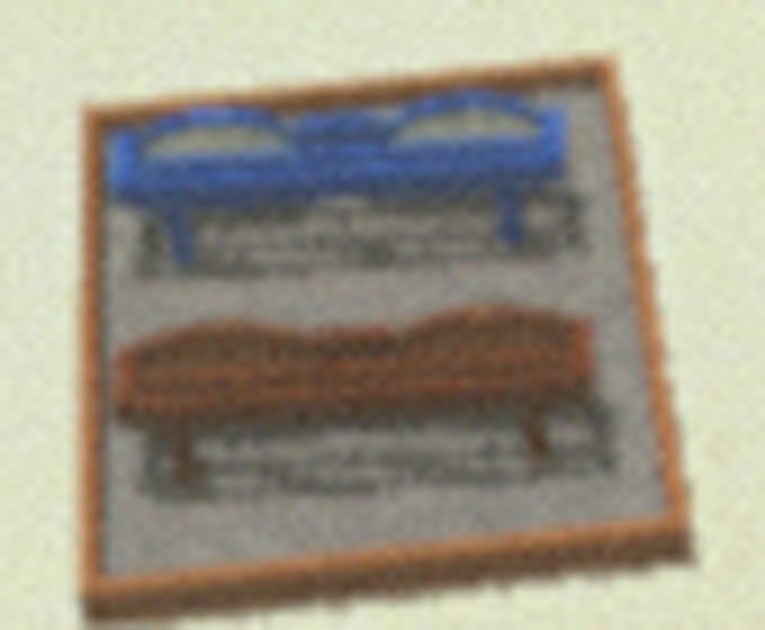

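```bash
cat >> h.py <<'E'
def plan(r,targets,jaw,vmax=45,wmax=8.4,pr=True):
    """targets: list of (xyz TCP, yaw deg, [nrows]); prints rows"""
    o=r.get_obs(); p=np.array(o["tcp_pos"]); R=Ro.from_rotvec(o["orientation"])
    dp=[];tw=[]
    for tg in targets:
        X=np.array(tg[0]); y=np.radians(tg[1]); 
        T=Ro.from_matrix(np.array([[np.cos(y),np.sin(y),0],[np.sin(y),-np.cos(y),0],[0,0,-1]]))
        e=(R.inv()*T).as_rotvec()
        n=max(int(np.ceil(np.linalg.norm(X-p)*1000/vmax)),int(np.ceil(np.degrees(np.linalg.norm(e))/wmax)),1)
        if len(tg)>2:n=max(n,tg[2])
        st=(X-p)/n
        for i in range(n):
            dp.append((R.inv().apply(st)/.12).round(3).tolist()); tw.append((np.degrees(e)/n/120).round(3).tolist())
            R=R*Ro.from_rotvec(e/n); p=p+st
    print(len(dp)); print('dp',str(dp).replace(' ','')); print('tw',str(tw).replace(' ',''))
def st(r):
    o=r.get_obs(); R=Ro.from_rotvec(o["orientation"]).as_matrix()
    print("t",round(o["clock"],2),"tcp",np.round(o["tcp_pos"],4),"yaw",np.degrees(np.arctan2(R[1,0],R[0,0])).round(2),"zax",R[:,2].round(3),"F",np.round(o["contact_force"],1),"w",round(o["grip_width"],4),"q",np.round(o["joints"],2))
E
python3 - <<'E'
from bench import r
from h import *
plan(r,[([.4655,.3237,.345],-85.6)],0)
E
```

```text
19
dp [[-0.091,0.141,0.026],[-0.07,0.152,0.026],[-0.048,0.161,0.026],[-0.024,0.166,0.026],[-0.001,0.168,0.026],[0.023,0.166,0.026],[0.046,0.161,0.026],[0.069,0.153,0.026],[0.09,0.142,0.026],[0.109,0.127,0.026],[0.126,0.111,0.026],[0.14,0.092,0.026],[0.152,0.071,0.026],[0.161,0.049,0.026],[0.166,0.025,0.026],[0.168,0.002,0.026],[0.166,-0.022,0.026],[0.161,-0.046,0.026],[0.153,-0.068,0.026]]
tw [[0.0,0.0,0.068],[0.0,0.0,0.068],[0.0,0.0,0.068],[0.0,0.0,0.068],[0.0,0.0,0.068],[0.0,0.0,0.068],[0.0,0.0,0.068],[0.0,0.0,0.068],[0.0,0.0,0.068],[0.0,0.0,0.068],[0.0,0.0,0.068],[0.0,0.0,0.068],[0.0,0.0,0.068],[0.0,0.0,0.068],[0.0,0.0,0.068],[0.0,0.0,0.068],[0.0,0.0,0.068],[0.0,0.0,0.068],[0.0,0.0,0.068]]
```

Call:
apply_moves(dp=[[-0.09,0.14,0.026],[-0.07,0.152,0.026],[-0.048,0.16,0.026],[-0.024,0.166,0.026],[0,0.168,0.026],[0.023,0.166,0.026],[0.046,0.16,0.026],[0.069,0.153,0.026],[0.09,0.142,0.026],[0.109,0.127,0.026],[0.126,0.11,0.026],[0.14,0.092,0.026],[0.152,0.07,0.026],[0.16,0.049,0.026],[0.166,0.025,0.026],[0.168,0.002,0.026],[0.166,-0.022,0.026],[0.16,-0.046,0.026],[0.153,-0.068,0.026]], twist=[[0,0,0.068],[0,0,0.068],[0,0,0.068],[0,0,0.068],[0,0,0.068],[0,0,0.068],[0,0,0.068],[0,0,0.068],[0,0,0.068],[0,0,0.068],[0,0,0.068],[0,0,0.068],[0,0,0.068],[0,0,0.068],[0,0,0.068],[0,0,0.068],[0,0,0.068],[0,0,0.068],[0,0,0.068]], jaw=[0,0,0,0,0,0,0,0,0,0,0,0,0,0,0,0,0,0,0], grip_force=40)

```text
clock: 2.0
tcp_pos: [0.4521, 0.3015, 0.3362]
orientation: [2.179, -2.243, 0.001]
contact_force: [-0.9, -0.9, 1.0]
grip_width: 0.0855
```

Run:
```python
from bench import r
from h import *
st(r)
plan(r,[([.4655,.3237,.345],-85.6)],0)
```

```text
t 2.0 tcp [0.4521 0.3015 0.3362] yaw -91.65 zax [-0.01  -0.011 -1.   ] F [-0.9 -0.9  1. ] w 0.0855 q [-1.27  0.42  0.72  1.97 -0.35  0.89 -1.96]
1
dp [[-0.187,-0.105,-0.076]]
tw [[0.005,-0.005,-0.05]]
```

Run:
```python
from bench import r
from h import *
plan(r,[([.4655,.3237,.325],-85.6,2),([.4655,.3237,.290],-85.6,2)],0)
```

```text
4
dp [[-0.094,-0.053,0.045],[-0.091,-0.058,0.046],[0.0,-0.0,0.146],[0.0,-0.0,0.146]]
tw [[0.002,-0.002,-0.025],[0.002,-0.002,-0.025],[0.0,0.0,0.0],[0.0,0.0,0.0]]
```

Call:
apply_moves(dp=[[-0.094,-0.053,0.045],[-0.09,-0.058,0.046],[0,0,0.145],[0,0,0.1],[0,0,0]], twist=[[0.002,-0.002,-0.025],[0.002,-0.002,-0.025],[0,0,0],[0,0,0],[0,0,0]], jaw=[0,0,0,0,0])

```text
clock: 2.5
tcp_pos: [0.467, 0.3199, 0.2928]
orientation: [2.293, -2.14, 0.003]
contact_force: [-0.1, -0.5, -0.0]
grip_width: 0.0853
```

Run:
```python
from bench import r
from h import *
st(r)
for n in("top","scene"):
    f=r.grab_frame(n); np.savez(f"pics/{n}1.npz",**f)
    x=(90,190,170,250) if n=="top" else (360,120,460,220)
    crop(f,*x,8,f"pics/{n}1.png")
st(r)
plan(r,[([.4655,.3237,.264],-85.6,2)],0)
```

```text
t 2.5 tcp [0.467  0.3199 0.2928] yaw -86.04 zax [-0.003 -0.005 -1.   ] F [-0.1 -0.5 -0. ] w 0.0853 q [-1.2   0.51  0.64  1.95 -0.4   0.82 -1.84]
t 2.6 tcp [0.4675 0.32   0.2942] yaw -86.05 zax [-0.001 -0.004 -1.   ] F [ 0.2 -0.4  0.6] w 0.0855 q [-1.2   0.5   0.64  1.95 -0.4   0.82 -1.84]
2
dp [[-0.016,0.007,0.126],[-0.016,0.007,0.126]]
tw [[0.0,-0.001,-0.002],[0.0,-0.001,-0.002]]
```

View pics/scene1.png

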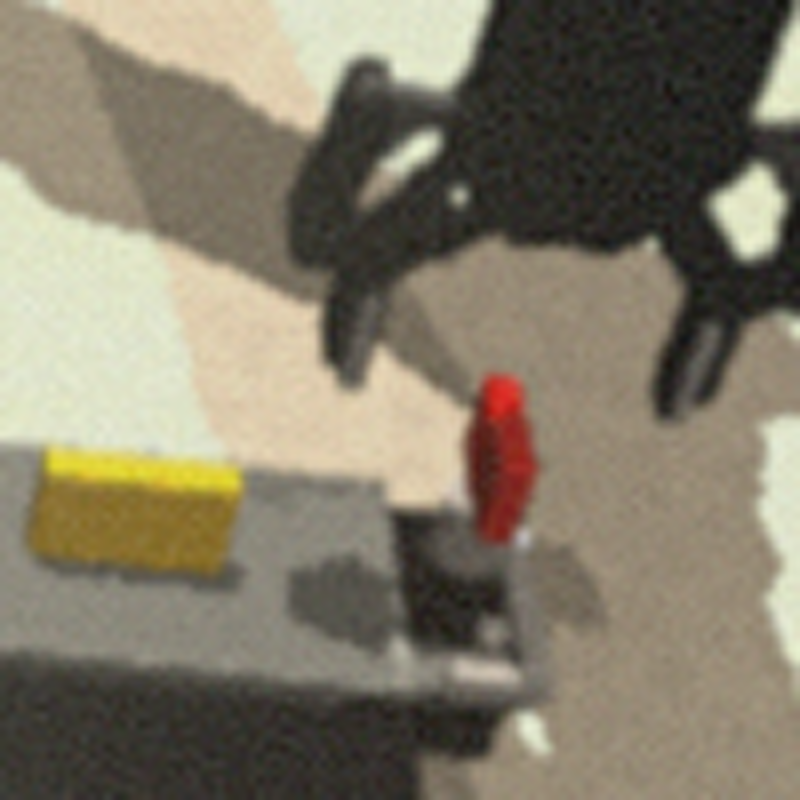

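Call:
apply_moves(dp=[[-0.016,0.007,0.125],[-0.016,0.007,0.125],[0,0,0],[0,0,0],[0,0,0],[0,0,0]], twist=[[0,0,0],[0,0,0],[0,0,0],[0,0,0],[0,0,0],[0,0,0]], jaw=[100,100,100,150,150,150])

```text
clock: 3.2
tcp_pos: [0.4654, 0.3242, 0.2628]
orientation: [2.295, -2.142, 0.003]
contact_force: [-0.4, 0.1, 0.8]
grip_width: 0.035
```

Run:
```python
from bench import r
from h import *
st(r)
plan(r,[([.4655,.3237,.262],-85.6,2)],0)
```

```text
t 3.2 tcp [0.4654 0.3242 0.2628] yaw -86.04 zax [ 0.    -0.002 -1.   ] F [-0.4  0.1  0.8] w 0.035 q [-1.18  0.55  0.61  1.96 -0.44  0.76 -1.81]
2
dp [[0.002,-0.0,0.003],[0.002,-0.0,0.003]]
tw [[0.0,-0.001,-0.002],[0.0,-0.001,-0.002]]
```

Close on the knob.

Call:
apply_moves(dp=[[0,0,0],[0,0,0],[0,0,0],[0,0,0],[0,0,0]], twist=[[0,0,0],[0,0,0],[0,0,0],[0,0,0],[0,0,0]], jaw=[255,255,255,255,255])

```text
clock: 3.7
tcp_pos: [0.4659, 0.3247, 0.264]
orientation: [-2.297, 2.142, -0.003]
contact_force: [1.3, 0.5, -0.1]
grip_width: 0.0117
```

Run:
```python
from bench import r
from h import *
st(r)
```

```text
t 3.7 tcp [0.4659 0.3247 0.264 ] yaw -85.99 zax [ 0.002 -0.001 -1.   ] F [ 1.3  0.5 -0.1] w 0.0117 q [-1.18  0.55  0.61  1.96 -0.44  0.76 -1.81]
```

Call:
apply_moves(dp=[[0,0,0],[0,0,0],[0,0,0],[0,0,0],[0,0,0],[0,0,0],[0,0,0],[0,0,0],[0,0,0],[0,0,0]], twist=[[0,0,-0.05],[0,0,-0.05],[0,0,-0.05],[0,0,-0.05],[0,0,-0.05],[0,0,-0.05],[0,0,-0.05],[0,0,-0.05],[0,0,0],[0,0,0]], jaw=[255,255,255,255,255,255,255,255,255,255])

```text
clock: 4.7
tcp_pos: [0.4657, 0.3249, 0.264]
orientation: [-2.982, 0.984, -0.001]
contact_force: [-0.5, 1.2, -0.4]
grip_width: 0.0114
```

Run:
```python
from bench import r
from h import *
st(r)
plan(r,[([.4655,.3237,.262],-3.5)],0,wmax=6)
```

```text
t 4.7 tcp [0.4657 0.3249 0.264 ] yaw -36.51 zax [ 0.001  0.001 -1.   ] F [-0.5  1.2 -0.4] w 0.0114 q [-1.01  0.5   0.38  1.95 -0.27  0.73 -1.11]
6
dp [[0.001,0.001,0.003],[0.001,0.002,0.003],[0.0,0.002,0.003],[0.0,0.002,0.003],[0.0,0.002,0.003],[-0.0,0.002,0.003]]
tw [[-0.0,-0.0,-0.046],[-0.0,-0.0,-0.046],[-0.0,-0.0,-0.046],[-0.0,-0.0,-0.046],[-0.0,-0.0,-0.046],[-0.0,-0.0,-0.046]]
```

Call:
apply_moves(dp=[[0,0,0],[0,0,0],[0,0,0],[0,0,0],[0,0,0],[0,0,0],[0,0,0],[0,0,0]], twist=[[0,0,-0.05],[0,0,-0.05],[0,0,-0.05],[0,0,-0.05],[0,0,-0.05],[0,0,-0.02],[0,0,0],[0,0,0]], jaw=[255,255,255,255,255,255,255,255])

```text
clock: 5.5
tcp_pos: [0.4655, 0.3251, 0.264]
orientation: [-3.139, 0.113, -0.001]
contact_force: [-1.1, 0.7, -0.6]
grip_width: 0.0117
```

Run:
```python
from bench import r
from h import *
st(r); print(r.get_obs()["moment"])
```

```text
t 5.5 tcp [0.4655 0.3251 0.264 ] yaw -4.11 zax [ 0.  0. -1.] F [-1.1  0.7 -0.6] w 0.0117 q [-0.9   0.48  0.23  1.95 -0.16  0.73 -0.65]
[ 0.1975035   0.06890625 -0.0014771 ]
```

Call:
apply_moves(dp=[[0,0,0],[0,0,0],[0,0,0],[0,0,-0.25],[0,0,-0.25],[0,0,0]], twist=[[0,0,0],[0,0,0],[0,0,0],[0,0,0],[0,0,0],[0,0,0]], jaw=[90,90,90,90,90,90])

```text
clock: 6.1
tcp_pos: [0.4654, 0.3244, 0.3247]
orientation: [3.136, -0.122, -0.002]
contact_force: [1.0, -0.2, 0.5]
grip_width: 0.0555
```

Run:
```python
from bench import r
from h import *
st(r)
plan(r,[([.4861,.2199,.31],4.4),([.4861,.2199,.265],4.4,2)],0)
```

```text
t 6.1 tcp [0.4654 0.3244 0.3247] yaw -4.45 zax [-0.001 -0.004 -1.   ] F [ 1.  -0.2  0.5] w 0.0555 q [-0.92  0.4   0.26  1.91 -0.13  0.86 -0.68]
5
dp [[0.08,0.285,0.042],[0.065,0.289,0.041],[0.05,0.292,0.041],[-0.0,-0.0,0.188],[-0.0,-0.0,0.188]]
tw [[0.001,0.0,-0.025],[0.001,0.0,-0.025],[0.001,0.0,-0.025],[0.0,-0.0,0.0],[0.0,-0.0,0.0]]
```

Call:
apply_moves(dp=[[0.08,0.285,0.042],[0.065,0.289,0.041],[0.05,0.285,0.041],[0,0,0],[0,0,0]], twist=[[0,0,-0.025],[0,0,-0.025],[0,0,-0.022],[0,0,0],[0,0,0]], jaw=[100,100,100,100,100])

```text
clock: 6.6
tcp_pos: [0.4864, 0.2185, 0.3088]
orientation: [3.137, 0.126, -0.001]
contact_force: [0.2, -0.0, 0.5]
grip_width: 0.0518
```

Run:
```python
from bench import r
from h import *
f=r.grab_frame("scene"); np.savez("pics/scene2.npz",**f); crop(f,330,120,450,220,6,"pics/s2.png")
st(r)
plan(r,[([.4861,.2199,.255],4.4,2),([.4861,.2199,.244],4.4,2)],0)
```

```text
t 6.65 tcp [0.4864 0.2182 0.3087] yaw 4.57 zax [-0.001 -0.003 -1.   ] F [ 0.3 -0.8 -0.5] w 0.0521 q [-0.74  0.37  0.24  2.   -0.12  0.79 -0.35]
4
dp [[-0.0,-0.008,0.224],[-0.0,-0.008,0.224],[0.0,-0.0,0.046],[0.0,-0.0,0.046]]
tw [[0.001,0.0,0.001],[0.001,0.0,0.001],[0.0,0.0,0.0],[0.0,0.0,0.0]]
```

View pics/s2.png

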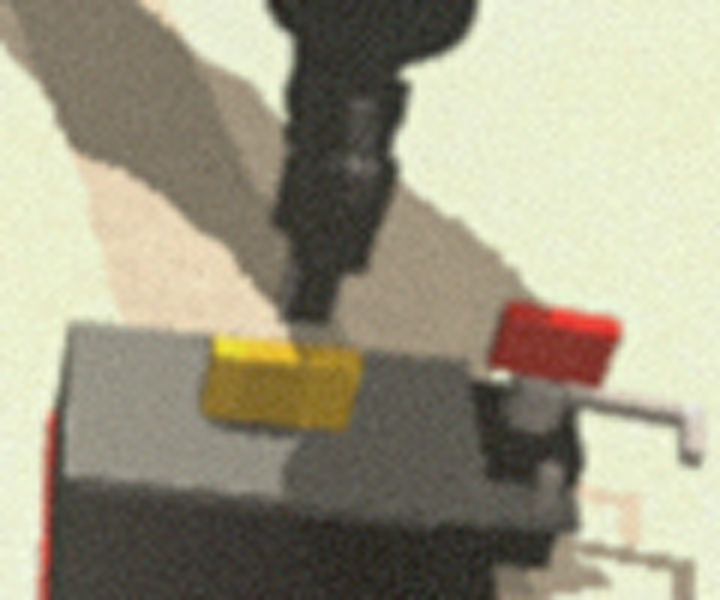

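Call:
apply_moves(dp=[[0,-0.006,0.22],[0,-0.006,0.21],[0,0,0.1],[0,0,0],[0,0,0],[0,0,0],[0,0,0],[0,0,0],[0,0,0]], twist=[[0,0,0],[0,0,0],[0,0,0],[0,0,0],[0,0,0],[0,0,0],[0,0,0],[0,0,0],[0,0,0]], jaw=[100,100,100,100,255,255,255,255,255])

```text
clock: 7.55
tcp_pos: [0.4865, 0.225, 0.2453]
orientation: [-3.138, -0.131, -0.006]
contact_force: [1.4, 0.4, -7.9]
grip_width: 0.0135
```

Run:
```python
from bench import r
from h import *
st(r); o=r.get_obs()["tcp_pos"]
p=np.load("boxp.npy"); d=.095*np.array([np.cos(p[2]),np.sin(p[2]),0])
plan(r,[(np.array(o)+d,4.4)],0,vmax=12)
```

```text
t 7.55 tcp [0.4865 0.225  0.2453] yaw 4.79 zax [ 0.003  0.001 -1.   ] F [ 1.4  0.4 -7.9] w 0.0135 q [-0.72  0.47  0.21  2.03 -0.16  0.65 -0.32]
8
dp [[0.099,0.001,0.0],[0.099,0.001,0.0],[0.099,0.001,0.0],[0.099,0.0,0.0],[0.099,0.0,0.0],[0.099,0.0,0.0],[0.099,0.0,0.0],[0.099,0.0,0.0]]
tw [[-0.0,-0.0,0.0],[-0.0,-0.0,0.0],[-0.0,-0.0,0.0],[-0.0,-0.0,0.0],[-0.0,-0.0,0.0],[-0.0,-0.0,0.0],[-0.0,-0.0,0.0],[-0.0,-0.0,0.0]]
```

Call:
apply_moves(dp=[[0.05,0,0],[0.1,0,0],[0.1,0,0],[0.1,0,0],[0.1,0,0],[0.1,0,0],[0.1,0,0],[0.05,0,0],[0,0,0]], twist=[[0,0,0],[0,0,0],[0,0,0],[0,0,0],[0,0,0],[0,0,0],[0,0,0],[0,0,0],[0,0,0]], jaw=[255,255,255,255,255,255,255,255,255])

```text
clock: 8.45
tcp_pos: [0.5783, 0.2324, 0.2453]
orientation: [-3.138, -0.13, -0.001]
contact_force: [-1.7, 0.3, -0.4]
grip_width: 0.0135
```

Run:
```python
from bench import r
from h import *
st(r); o=r.get_obs()["tcp_pos"]
p=np.load("boxp.npy"); d=np.array(o)-[.4865,.225,.2453];print(d@[np.cos(p[2]),np.sin(p[2]),0],d@[-np.sin(p[2]),np.cos(p[2]),0])
```

```text
t 8.45 tcp [0.5783 0.2324 0.2453] yaw 4.75 zax [ 0.001  0.001 -1.   ] F [-1.7  0.3 -0.4] w 0.0135 q [-0.64  0.58  0.21  1.82 -0.17  0.75 -0.25]
0.09210807234616332 0.00032115036319247157
```

Call:
apply_moves(dp=[[0.02,0,0],[0.02,0,0],[0.02,0,0]], twist=[[0,0,0],[0,0,0],[0,0,0]], jaw=[255,255,255])

```text
clock: 8.75
tcp_pos: [0.5832, 0.2329, 0.2453]
orientation: [3.139, 0.131, -0.012]
contact_force: [-11.6, -0.4, 7.6]
grip_width: 0.0131
```

Run:
```python
from bench import r
from h import *
st(r); o=r.get_obs()["tcp_pos"]
p=np.load("boxp.npy"); d=np.array(o)-[.4865,.225,.2453];print(d@[np.cos(p[2]),np.sin(p[2]),0],d@[-np.sin(p[2]),np.cos(p[2]),0])
```

```text
t 8.75 tcp [0.5832 0.2329 0.2453] yaw 4.8 zax [-0.008 -0.    -1.   ] F [-11.6  -0.4   7.6] w 0.0131 q [-0.63  0.59  0.21  1.8  -0.17  0.77 -0.25]
0.09697650051304832 0.0004981634594770157
```

Call:
apply_moves(dp=[[0,0,0],[0,0,0],[0,0,0],[0,0,-0.25],[0,0,-0.3],[0,0,-0.2],[0,0,0]], twist=[[0,0,0],[0,0,0],[0,0,0],[0,0,0],[0,0,0],[0,0,0],[0,0,0]], jaw=[100,100,100,100,100,60,60])

```text
clock: 9.45
tcp_pos: [0.5853, 0.2325, 0.3399]
orientation: [-3.139, -0.132, 0.002]
contact_force: [0.5, -0.0, 0.7]
grip_width: 0.0652
```

Run:
```python
from bench import r
from h import *
st(r)
plan(r,[([.5145,-.231,.33],18.6)],0)
```

```text
t 9.45 tcp [0.5853 0.2325 0.3399] yaw 4.83 zax [-0.001  0.    -1.   ] F [ 0.5 -0.   0.7] w 0.0652 q [-0.66  0.48  0.25  1.74 -0.14  0.94 -0.27]
11
dp [[-0.083,0.345,0.008],[-0.09,0.344,0.008],[-0.098,0.341,0.008],[-0.105,0.339,0.008],[-0.113,0.337,0.008],[-0.12,0.334,0.008],[-0.127,0.332,0.008],[-0.135,0.329,0.008],[-0.142,0.326,0.008],[-0.149,0.323,0.008],[-0.156,0.319,0.008]]
tw [[-0.0,0.0,-0.01],[-0.0,0.0,-0.01],[-0.0,0.0,-0.01],[-0.0,0.0,-0.01],[-0.0,0.0,-0.01],[-0.0,0.0,-0.01],[-0.0,0.0,-0.01],[-0.0,0.0,-0.01],[-0.0,0.0,-0.01],[-0.0,0.0,-0.01],[-0.0,0.0,-0.01]]
```

Call:
apply_moves(dp=[[-0.083,0.34,0.008],[-0.09,0.34,0.008],[-0.098,0.34,0.008],[-0.105,0.34,0.008],[-0.113,0.337,0.008],[-0.12,0.334,0.008],[-0.127,0.332,0.008],[-0.135,0.329,0.008],[-0.142,0.326,0.008],[-0.14,0.28,0.008],[0,0,0]], twist=[[0,0,-0.01],[0,0,-0.01],[0,0,-0.01],[0,0,-0.01],[0,0,-0.01],[0,0,-0.01],[0,0,-0.01],[0,0,-0.01],[0,0,-0.01],[0,0,-0.01],[0,0,0]], jaw=[60,60,60,60,60,60,60,60,60,60,60])

```text
clock: 10.55
tcp_pos: [0.5189, -0.1967, 0.3242]
orientation: [3.103, 0.482, 0.007]
contact_force: [-0.3, -0.1, 0.2]
grip_width: 0.0653
```

Run:
```python
from bench import r
from h import *
st(r)
for n in("top","scene"):
    f=r.grab_frame(n); np.savez(f"pics/{n}3.npz",**f)
    cv2.imwrite(f"pics/{n}3.png",cv2.resize(f["color"][:,:,::-1],(800,600),interpolation=cv2.INTER_CUBIC))
plan(r,[([.5145,-.231,.24],18.6,3)],0)
```

```text
t 10.55 tcp [ 0.5189 -0.1967  0.3242] yaw 17.67 zax [ 0.004 -0.    -1.   ] F [-0.3 -0.1  0.2] w 0.0653 q [ 0.01  0.38  0.3   1.94 -0.15  0.84  0.7 ]
3
dp [[-0.051,0.099,0.233],[-0.051,0.099,0.233],[-0.051,0.099,0.233]]
tw [[-0.0,-0.001,-0.002],[-0.0,-0.001,-0.002],[-0.0,-0.001,-0.002]]
```

View pics/scene3.png

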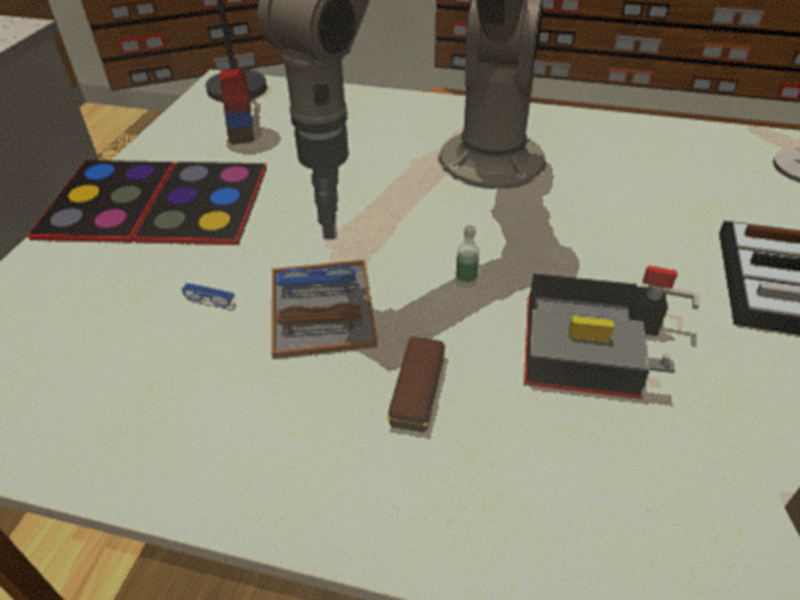

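View pics/top3.png

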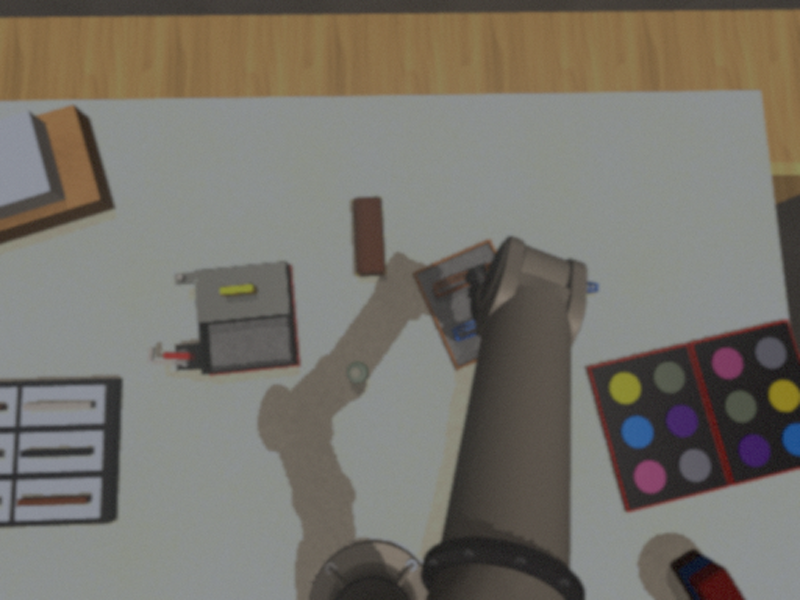

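Call:
apply_moves(dp=[[-0.051,0.099,0.2],[-0.051,0.099,0.2],[-0.051,0.099,0.2],[0,0,0],[0,0,0]], twist=[[0,0,-0.002],[0,0,-0.002],[0,0,-0.002],[0,0,0],[0,0,0]], jaw=[70,70,70,70,70])

```text
clock: 11.15
tcp_pos: [0.5187, -0.2229, 0.2494]
orientation: [-3.091, -0.529, -0.014]
contact_force: [0.1, 0.1, 0.4]
grip_width: 0.0615
```

Run:
```python
from bench import r
from h import *
st(r)
f=r.grab_frame("scene"); np.savez("pics/scene4.npz",**f); crop(f,160,130,260,230,8,"pics/s4.png")
st(r)
plan(r,[([.5145,-.231,.189],18.6,3)],0)
```

```text
t 11.15 tcp [ 0.5187 -0.2229  0.2494] yaw 19.43 zax [ 0.008  0.007 -1.   ] F [0.1 0.1 0.4] w 0.0615 q [ 0.1   0.5   0.26  1.96 -0.21  0.69  0.82]
t 11.2 tcp [ 0.5186 -0.2228  0.2494] yaw 19.45 zax [ 0.008  0.007 -1.   ] F [ 0.3  0.3 -0. ] w 0.0618 q [ 0.1   0.5   0.26  1.96 -0.21  0.69  0.82]
3
dp [[-0.02,0.018,0.168],[-0.019,0.018,0.168],[-0.019,0.018,0.168]]
tw [[-0.001,-0.002,0.002],[-0.001,-0.002,0.002],[-0.001,-0.002,0.002]]
```

View pics/s4.png

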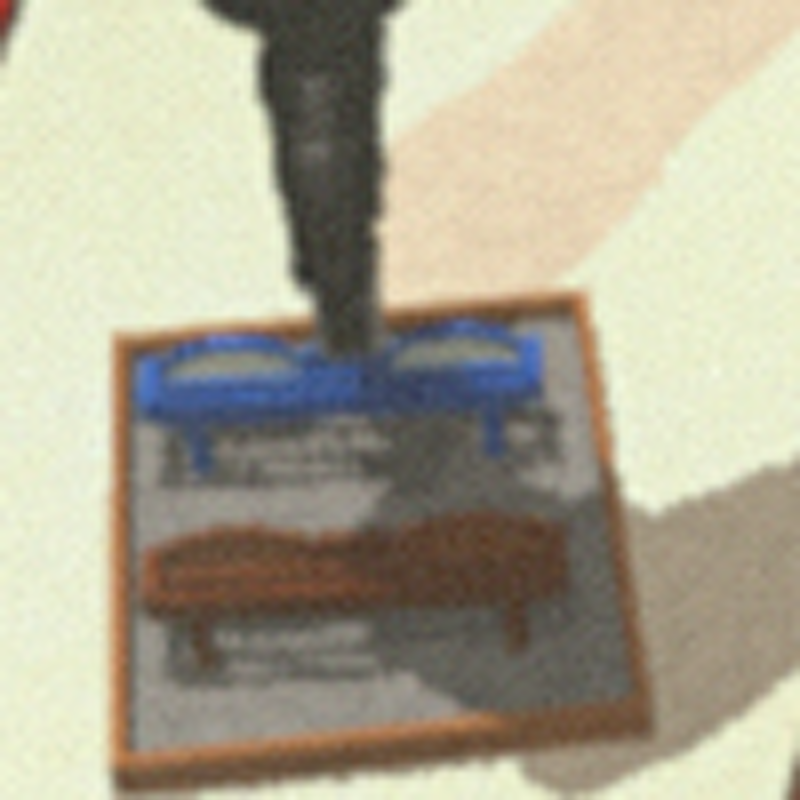

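Call:
apply_moves(dp=[[-0.045,0.05,0.05],[-0.012,0.01,0.15],[0,0,0.1],[0,0,0],[0,0,0]], twist=[[-0.003,-0.003,0.006],[0,0,0],[0,0,0],[0,0,0],[0,0,0]], jaw=[70,70,70,70,70])

```text
clock: 11.7
tcp_pos: [0.5173, -0.23, 0.2159]
orientation: [3.094, 0.515, 0.016]
contact_force: [0.4, -0.2, -0.2]
grip_width: 0.0622
```

Run:
```python
from bench import r
from h import *
st(r)
plan(r,[([.5145,-.231,.189],18.6,2)],0)
```

```text
t 11.7 tcp [ 0.5173 -0.23    0.2159] yaw 18.88 zax [ 0.011 -0.003 -1.   ] F [ 0.4 -0.2 -0.2] w 0.0622 q [ 0.12  0.56  0.25  1.98 -0.22  0.62  0.84]
2
dp [[-0.013,-0.0,0.112],[-0.013,-0.0,0.112]]
tw [[0.002,-0.002,0.001],[0.002,-0.002,0.001]]
```

Call:
apply_moves(dp=[[-0.014,0,0.11],[-0.012,0,0.11],[0,0,0],[0,0,0]], twist=[[0.002,-0.003,0.001],[0.002,-0.003,0.001],[0,0,0],[0,0,0]], jaw=[70,70,70,70])

```text
clock: 12.1
tcp_pos: [0.5148, -0.2311, 0.1883]
orientation: [-3.099, -0.508, 0.006]
contact_force: [-0.1, 0.2, 0.3]
grip_width: 0.0618
```

Run:
```python
from bench import r
from h import *
st(r)
plan(r,[([.5145,-.231,.188],18.6,2)],0)
```

```text
t 12.1 tcp [ 0.5148 -0.2311  0.1883] yaw 18.62 zax [-0.004  0.001 -1.   ] F [-0.1  0.2  0.3] w 0.0618 q [ 0.13  0.6   0.23  1.98 -0.24  0.58  0.85]
2
dp [[-0.001,-0.001,0.001],[-0.001,-0.001,0.001]]
tw [[-0.0,0.001,0.0],[-0.0,0.001,0.0]]
```

Grip gently (25 N).

Call:
apply_moves(dp=[[0,0,0],[0,0,0],[0,0,0],[0,0,0],[0,0,0],[0,0,0],[0,0,0]], twist=[[0,0,0],[0,0,0],[0,0,0],[0,0,0],[0,0,0],[0,0,0],[0,0,0]], jaw=[255,255,255,255,255,255,255], grip_force=25)

```text
clock: 12.8
tcp_pos: [0.515, -0.2313, 0.189]
orientation: [-3.1, -0.508, 0.004]
contact_force: [0.1, -1.1, -1.6]
grip_width: 0.0277
```

Run:
```python
from bench import r
from h import *
st(r)
```

```text
t 12.8 tcp [ 0.515  -0.2313  0.189 ] yaw 18.62 zax [-0.003  0.    -1.   ] F [ 0.1 -1.1 -1.6] w 0.0277 q [ 0.13  0.6   0.23  1.98 -0.24  0.58  0.85]
```

Call:
apply_moves(dp=[[0,0,-0.05],[0,0,-0.1],[0,0,-0.2],[0,0,-0.25],[0,0,-0.25],[0,0,-0.25],[0,0,-0.2],[0,0,-0.1],[0,0,0]], twist=[[0,0,0],[0,0,0],[0,0,0],[0,0,0],[0,0,0],[0,0,0],[0,0,0],[0,0,0],[0,0,0]], jaw=[255,255,255,255,255,255,255,255,255])

```text
clock: 13.7
tcp_pos: [0.5145, -0.2318, 0.3696]
orientation: [-3.101, -0.506, 0.0]
contact_force: [0.1, -0.2, -0.4]
grip_width: 0.0276
```

Run:
```python
from bench import r
from h import *
st(r)
f=r.grab_frame("scene"); np.savez("pics/scene5.npz",**f); crop(f,140,80,260,230,5,"pics/s5.png")
p=np.load("boxp.npy"); c,s=np.cos(p[2]),np.sin(p[2])
print("comp",p[0]-.0475*c,p[1]-.0475*s)
plan(r,[([p[0]-.0475*c,p[1]-.0475*s,.35],4.4)],0,vmax=30)
```

```text
t 13.7 tcp [ 0.5145 -0.2318  0.3696] yaw 18.54 zax [-0.  0. -1.] F [ 0.1 -0.2 -0.4] w 0.0276 q [ 0.05  0.34  0.33  1.88 -0.13  0.94  0.76]
comp 0.48809978093477707 0.22006333476756454
16
dp [[0.062,-0.227,0.01],[0.058,-0.228,0.01],[0.055,-0.229,0.01],[0.051,-0.23,0.01],[0.048,-0.231,0.01],[0.044,-0.231,0.01],[0.041,-0.232,0.01],[0.037,-0.233,0.01],[0.033,-0.233,0.01],[0.03,-0.234,0.01],[0.026,-0.234,0.01],[0.023,-0.235,0.01],[0.019,-0.235,0.01],[0.015,-0.235,0.01],[0.012,-0.235,0.01],[0.008,-0.236,0.01]]
tw [[-0.0,0.0,0.007],[-0.0,0.0,0.007],[-0.0,0.0,0.007],[-0.0,0.0,0.007],[-0.0,0.0,0.007],[-0.0,0.0,0.007],[-0.0,0.0,0.007],[-0.0,0.0,0.007],[-0.0,0.0,0.007],[-0.0,0.0,0.007],[-0.0,0.0,0.007],[-0.0,0.0,0.007],[-0.0,0.0,0.007],[-0.0,0.0,0.007],[-0.0,0.0,0.007],[-0.0,0.0,0.007]]
```

View pics/s5.png

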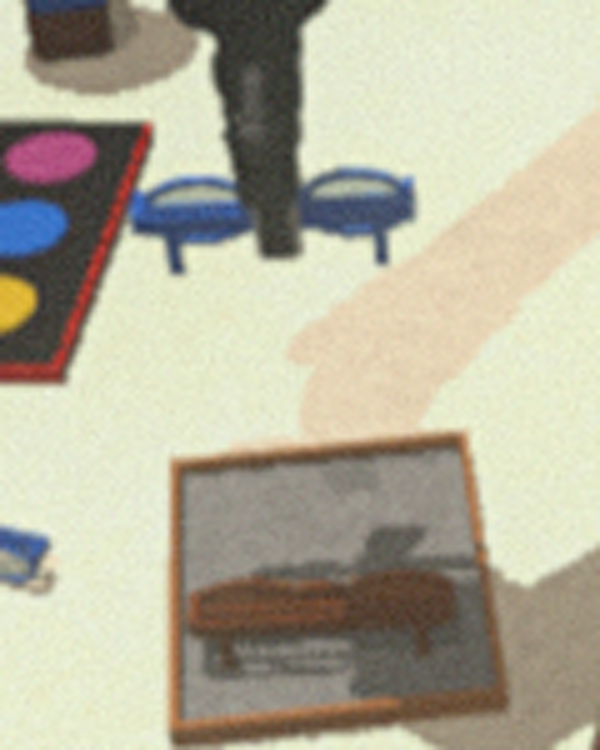

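Call:
apply_moves(dp=[[0.04,-0.12,0.01],[0.058,-0.228,0.01],[0.055,-0.229,0.01],[0.051,-0.23,0.01],[0.048,-0.231,0.01],[0.044,-0.231,0.01],[0.04,-0.232,0.01],[0.037,-0.233,0.01],[0.033,-0.233,0.01],[0.03,-0.234,0.01],[0.026,-0.234,0.01],[0.023,-0.235,0.01],[0.019,-0.235,0.01],[0.015,-0.235,0.01],[0.012,-0.235,0.01],[0.008,-0.2,0.01],[0,-0.1,0],[0,0,0]], twist=[[0,0,0.007],[0,0,0.007],[0,0,0.007],[0,0,0.007],[0,0,0.007],[0,0,0.007],[0,0,0.007],[0,0,0.007],[0,0,0.007],[0,0,0.007],[0,0,0.007],[0,0,0.007],[0,0,0.007],[0,0,0.007],[0,0,0.007],[0,0,0.007],[0,0,0],[0,0,0]], jaw=[255,255,255,255,255,255,255,255,255,255,255,255,255,255,255,255,255,255])

```text
clock: 15.55
tcp_pos: [0.477, 0.2303, 0.3208]
orientation: [3.128, 0.12, -0.073]
contact_force: [-0.3, -0.2, -0.7]
grip_width: 0.0274
```

Run:
```python
from bench import r
from h import *
st(r)
plan(r,[([.488,.220,.335],4.4,3),([.488,.220,.275],4.4,4)],0)
```

```text
t 15.55 tcp [0.477  0.2303 0.3208] yaw 4.4 zax [-0.046 -0.012 -0.999] F [-0.3 -0.2 -0.7] w 0.0274 q [-0.69  0.35  0.16  1.98 -0.09  0.87 -0.41]
7
dp [[0.026,0.031,-0.04],[0.027,0.031,-0.04],[0.028,0.031,-0.04],[-0.0,0.0,0.125],[-0.0,0.0,0.125],[-0.0,0.0,0.125],[-0.0,0.0,0.125]]
tw [[0.001,0.008,0.0],[0.001,0.008,0.0],[0.001,0.008,0.0],[-0.0,-0.0,-0.0],[-0.0,-0.0,-0.0],[-0.0,-0.0,-0.0],[-0.0,-0.0,-0.0]]
```

Call:
apply_moves(dp=[[0.026,-0.025,0],[0.027,-0.025,0],[0.028,-0.025,0],[0,0,0],[0,0,0]], twist=[[0.001,0.008,0],[0.001,0.008,0],[0.001,0.008,0],[0,0,0],[0,0,0]], jaw=[255,255,255,255,255])

```text
clock: 16.05
tcp_pos: [0.4877, 0.2356, 0.3195]
orientation: [3.135, 0.112, 0.01]
contact_force: [0.1, -1.0, -1.1]
grip_width: 0.0278
```

Run:
```python
from bench import r
from h import *
st(r)
plan(r,[([.488,.220,.315],4.4,3),([.488,.220,.275],4.4,4)],0)
```

```text
t 16.05 tcp [0.4877 0.2356 0.3195] yaw 4.1 zax [ 0.006 -0.004 -1.   ] F [ 0.1 -1.  -1.1] w 0.0278 q [-0.7   0.36  0.17  1.97 -0.07  0.82 -0.43]
7
dp [[-0.002,0.043,0.013],[-0.002,0.043,0.013],[-0.002,0.043,0.013],[-0.0,-0.0,0.083],[-0.0,-0.0,0.083],[-0.0,-0.0,0.083],[-0.0,-0.0,0.083]]
tw [[0.001,-0.001,-0.001],[0.001,-0.001,-0.001],[0.001,-0.001,-0.001],[0.0,0.0,-0.0],[0.0,0.0,-0.0],[0.0,0.0,-0.0],[0.0,0.0,-0.0]]
```

Call:
apply_moves(dp=[[0,0.045,0],[0,0.045,0],[0,0.04,0],[0,0,0.05],[0,0,0]], twist=[[0.001,-0.001,-0.001],[0.001,-0.001,-0.001],[0.001,-0.001,-0.001],[0,0,0],[0,0,0]], jaw=[255,255,255,255,255])

```text
clock: 16.55
tcp_pos: [0.4891, 0.2171, 0.3135]
orientation: [-3.137, -0.119, 0.001]
contact_force: [-0.5, -1.8, -0.7]
grip_width: 0.0277
```

Run:
```python
from bench import r
from h import *
st(r)
f=r.grab_frame("scene"); np.savez("pics/scene6.npz",**f); crop(f,320,110,450,260,5,"pics/s6.png")
f=r.grab_frame("top"); np.savez("pics/top6.npz",**f); crop(f,95,150,215,250,6,"pics/t6.png")
plan(r,[([.488,.220,.275],4.4,3)],0)
```

```text
t 16.55 tcp [0.4891 0.2171 0.3135] yaw 4.36 zax [-0.001  0.002 -1.   ] F [-0.5 -1.8 -0.7] w 0.0277 q [-0.67  0.36  0.17  1.99 -0.08  0.8  -0.38]
3
dp [[-0.003,-0.007,0.108],[-0.003,-0.007,0.108],[-0.003,-0.007,0.108]]
tw [[-0.0,-0.0,-0.0],[-0.0,-0.0,-0.0],[-0.0,-0.0,-0.0]]
```

View pics/s6.png

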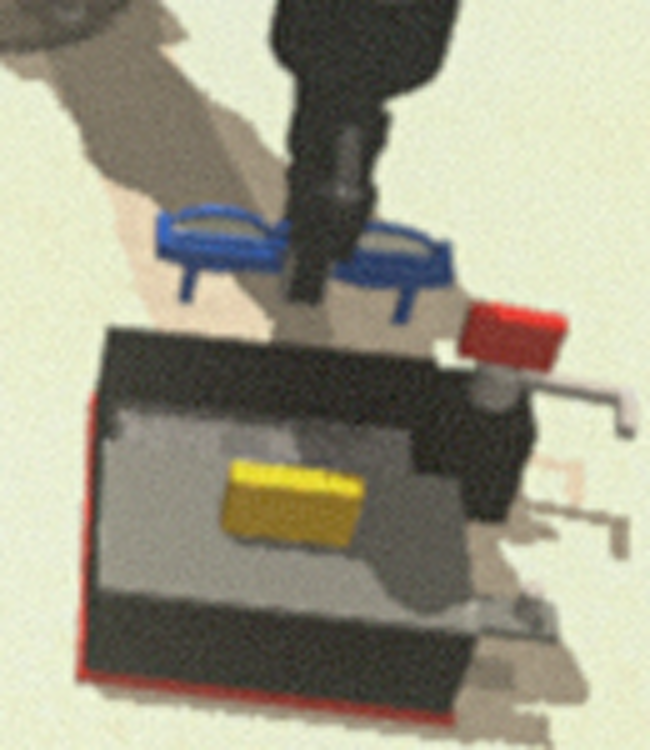

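View pics/t6.png

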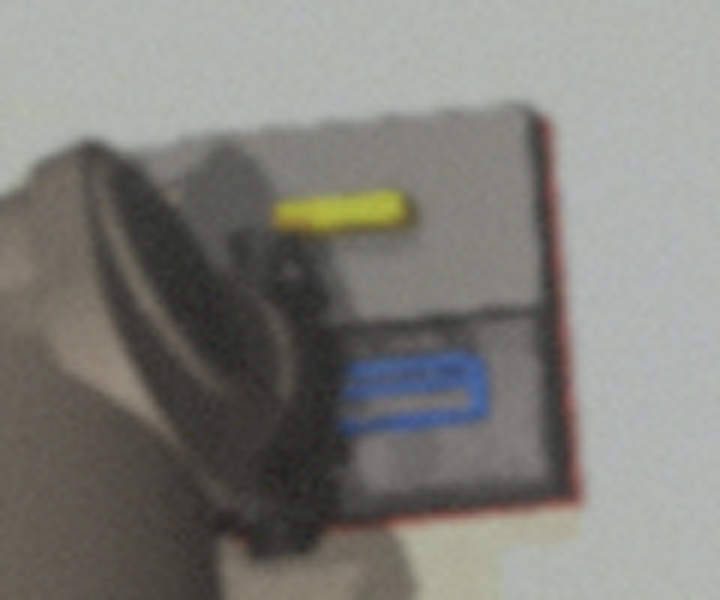

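```bash
cat >> h.py <<'E'
def boxloc(P):
    p=np.load("boxp.npy"); d=P-[p[0],p[1],0]; c,q=np.cos(p[2]),np.sin(p[2])
    return np.stack([c*d[...,0]+q*d[...,1],-q*d[...,0]+c*d[...,1],d[...,2]],-1)
def blue(f):
    hsv=cv2.cvtColor(f["color"],cv2.COLOR_RGB2HSV); B=boxloc(cloud(f))*1000
    m=(abs(hsv[...,0].astype(int)-112)<14)&(hsv[...,1]>90)&(abs(B[...,0])<120)&(abs(B[...,1])<120)&(B[...,2]>5)&(f["z_map"]>0)
    return B[m]
E
python3 - <<'E'
from h import *
for n in("scene6","top6"):
    b=blue(load(f"pics/{n}.npz")); print(n,len(b)); print(np.percentile(b,[0,3,50,97,100],axis=0).round(1))
E
```

```text
scene6 363
[[-61.6 -70.3 132.6]
 [-57.3 -67.7 142.3]
 [-34.8 -19.9 161. ]
 [-30.6  58.4 168.2]
 [-29.3  60.6 170.7]]
top6 165
[[-61.5 -71.4   6.9]
 [-61.  -70.4   8.5]
 [-42.6 -38.7 162.3]
 [-18.8   6.8 169.6]
 [-18.1  21.4 172. ]]
```

Call:
apply_moves(dp=[[-0.003,-0.015,0.08],[-0.003,-0.015,0.15],[-0.003,-0.01,0.1],[0,0,0]], twist=[[0,0,0],[0,0,0],[0,0,0],[0,0,0]], jaw=[255,255,255,255])

```text
clock: 17.05
tcp_pos: [0.4877, 0.2237, 0.2721]
orientation: [-3.136, -0.122, -0.002]
contact_force: [-0.1, -0.3, 0.2]
grip_width: 0.0273
```

Run:
```python
from bench import r
from h import *
st(r)
plan(r,[([.4878,.2215,.202],4.4,5)],0)
```

```text
t 17.05 tcp [0.4877 0.2237 0.2721] yaw 4.46 zax [ 0.001  0.003 -1.   ] F [-0.1 -0.3  0.2] w 0.0273 q [-0.67  0.42  0.15  2.01 -0.1   0.71 -0.38]
5
dp [[-0.0,0.004,0.117],[-0.0,0.004,0.117],[-0.0,0.004,0.117],[-0.0,0.004,0.117],[-0.0,0.004,0.117]]
tw [[-0.0,-0.0,0.0],[-0.0,-0.0,0.0],[-0.0,-0.0,0.0],[-0.0,-0.0,0.0],[-0.0,-0.0,0.0]]
```

Call:
apply_moves(dp=[[0,0.005,0.08],[0,0.005,0.12],[0,0.004,0.12],[0,0,0.12],[0,0,0.04],[0,0,0]], twist=[[0,0,0],[0,0,0],[0,0,0],[0,0,0],[0,0,0],[0,0,0]], jaw=[255,255,255,255,255,255])

```text
clock: 17.65
tcp_pos: [0.4887, 0.2227, 0.2119]
orientation: [-3.135, -0.123, -0.005]
contact_force: [0.2, 0.1, -0.5]
grip_width: 0.0275
```

Run:
```python
from bench import r
from h import *
st(r)
f=r.grab_frame("top"); np.savez("pics/top7.npz",**f); crop(f,95,150,215,250,6,"pics/t7.png")
f=r.grab_frame("scene"); np.savez("pics/scene7.npz",**f); crop(f,320,110,450,260,5,"pics/s7.png")
```

```text
t 17.65 tcp [0.4887 0.2227 0.2119] yaw 4.49 zax [ 0.003  0.004 -1.   ] F [ 0.2  0.1 -0.5] w 0.0275 q [-0.65  0.52  0.13  2.04 -0.12  0.58 -0.35]
```

View pics/s7.png

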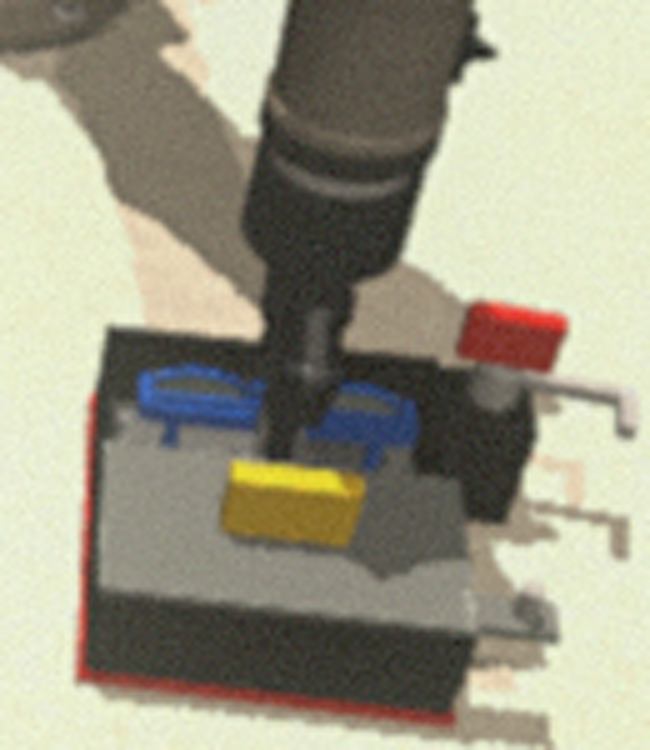

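Call:
apply_moves(dp=[[0,0,0.06],[0,0,0.04],[0,0,0.02],[0,0,0]], twist=[[0,0,0],[0,0,0],[0,0,0],[0,0,0]], jaw=[255,255,255,255])

```text
clock: 18.15
tcp_pos: [0.4897, 0.2233, 0.1988]
orientation: [-3.133, -0.123, -0.011]
contact_force: [-0.1, 0.4, -0.6]
grip_width: 0.0275
```

Call:
apply_moves(dp=[[-0.01,0,0.014],[0,0,0.012],[0,0,0.01]], twist=[[0,-0.003,0],[0,0,0],[0,0,0]], jaw=[255,255,255])

```text
clock: 18.45
tcp_pos: [0.4886, 0.2233, 0.1945]
orientation: [-3.133, -0.123, -0.001]
contact_force: [-0.2, 0.3, -0.1]
grip_width: 0.0279
```

Call:
apply_moves(dp=[[0,0,0.008],[0,0,0.008]], twist=[[0,0,0],[0,0,0]], jaw=[255,255])

```text
clock: 18.65
tcp_pos: [0.4887, 0.2234, 0.1932]
orientation: [-3.133, -0.123, -0.001]
contact_force: [-5.2, -1.6, 20.4]
grip_width: 0.0275
```

Call:
apply_moves(dp=[[0,0,-0.004],[0,0,0],[0,0,0],[0,0,0],[0,0,0]], twist=[[0,0,0],[0,0,0],[0,0,0],[0,0,0],[0,0,0]], jaw=[255,255,125,125,125])

```text
clock: 19.15
tcp_pos: [0.489, 0.2235, 0.1941]
orientation: [-3.132, -0.123, -0.002]
contact_force: [-0.1, 0.3, -0.6]
grip_width: 0.0435
```

Run:
```python
from bench import r
from h import *
st(r)
```

```text
t 19.15 tcp [0.489  0.2235 0.1941] yaw 4.48 zax [ 0.001  0.007 -1.   ] F [-0.1  0.3 -0.6] w 0.0435 q [-0.64  0.55  0.12  2.04 -0.13  0.55 -0.35]
```

Call:
apply_moves(dp=[[0,0,-0.05],[0,0,-0.12],[0,0,-0.2],[0,0,-0.25],[0,0,-0.25],[0,0,-0.1],[0,0,0]], twist=[[0,0,0],[0,0,0],[0,0,0],[0,0,0],[0,0,0],[0,0,0],[0,0,0]], jaw=[125,125,125,100,100,100,100])

```text
clock: 19.85
tcp_pos: [0.4888, 0.2222, 0.3191]
orientation: [-3.131, -0.122, -0.004]
contact_force: [-0.5, -0.5, -1.4]
grip_width: 0.052
```

Run:
```python
from bench import r
from h import *
st(r)
for n,x in(("scene",(320,110,450,260)),("top",(95,150,215,250))):
    f=r.grab_frame(n); np.savez(f"pics/{n}8.npz",**f); crop(f,*x,5,f"pics/{n}8.png")
    b=blue(f); print(len(b)); print(np.percentile(b,[0,3,50,97,100],axis=0).round(1))
plan(r,[([.5832,.2329,.315],4.6,3),([.5832,.2329,.245],4.6,3)],0)
```

```text
t 19.85 tcp [0.4888 0.2222 0.3191] yaw 4.46 zax [ 0.002  0.008 -1.   ] F [-0.5 -0.5 -1.4] w 0.052 q [-0.68  0.35  0.16  1.98 -0.09  0.81 -0.38]
419
[[-94.6 -65.2   9.7]
 [-90.4 -61.9  22.3]
 [-41.2   2.8  42. ]
 [-30.6  66.3  48.4]
 [-28.8  69.3  52.8]]
194
[[-61.5 -65.3   5.5]
 [-60.6 -62.4   8.3]
 [-43.5 -20.6  41.9]
 [-32.8  25.1  48.9]
 [-30.   28.3  51.5]]
6
dp [[0.265,-0.01,0.006],[0.265,-0.009,0.006],[0.265,-0.009,0.006],[0.0,0.0,0.194],[0.0,0.0,0.194],[0.0,0.0,0.194]]
tw [[-0.001,0.0,-0.0],[-0.001,0.0,-0.0],[-0.001,0.0,-0.0],[-0.0,-0.0,-0.0],[-0.0,-0.0,-0.0],[-0.0,-0.0,-0.0]]
```

View pics/scene8.png

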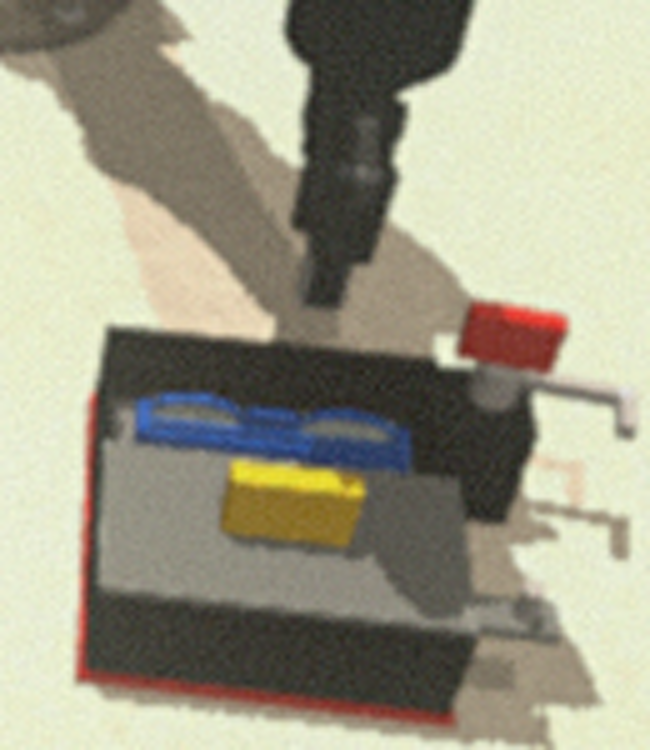

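View pics/top8.png

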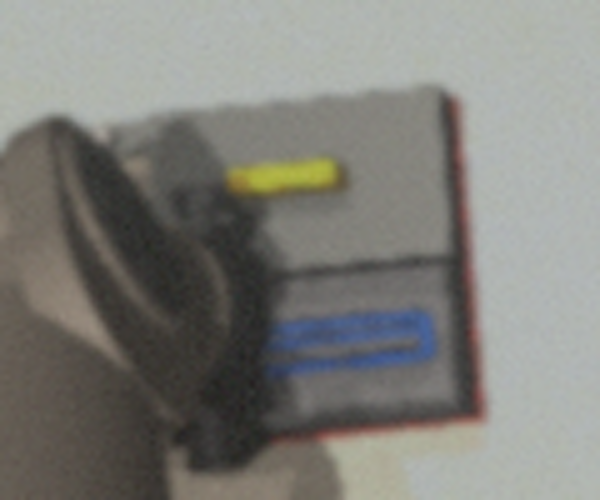

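Call:
apply_moves(dp=[[0.26,-0.01,0.006],[0.26,-0.009,0.006],[0.24,-0.009,0.006],[0,0,0],[0,0,0]], twist=[[-0.001,0,0],[-0.001,0,0],[-0.001,0,0],[0,0,0],[0,0,0]], jaw=[100,100,100,100,100])

```text
clock: 20.45
tcp_pos: [0.5783, 0.2321, 0.3054]
orientation: [3.132, 0.125, -0.022]
contact_force: [-0.3, -1.2, 0.2]
grip_width: 0.0518
```

Run:
```python
from bench import r
from h import *
st(r)
plan(r,[([.5832,.2329,.246],4.6,3)],0)
```

```text
t 20.45 tcp [0.5783 0.2321 0.3054] yaw 4.57 zax [-0.014 -0.007 -1.   ] F [-0.3 -1.2  0.2] w 0.0518 q [-0.61  0.5   0.17  1.78 -0.11  0.88 -0.31]
3
dp [[0.016,-0.002,0.165],[0.015,-0.002,0.165],[0.015,-0.001,0.165]]
tw [[0.001,0.002,-0.0],[0.001,0.002,-0.0],[0.001,0.002,-0.0]]
```

Call:
apply_moves(dp=[[0.016,-0.002,0.16],[0.015,-0.002,0.16],[0.012,0,0.12],[0,0,0.02],[0,0,0]], twist=[[0.001,0.002,0],[0.001,0.002,0],[0.001,0.002,0],[0,0,0],[0,0,0]], jaw=[100,100,100,100,100])

```text
clock: 20.95
tcp_pos: [0.5778, 0.2322, 0.244]
orientation: [3.136, 0.127, -0.017]
contact_force: [-0.4, 0.5, 0.6]
grip_width: 0.0519
```

Run:
```python
from bench import r
from h import *
st(r)
plan(r,[([.5832,.2329,.245],4.6,3)],0)
```

```text
t 20.95 tcp [0.5778 0.2322 0.244 ] yaw 4.65 zax [-0.011 -0.003 -1.   ] F [-0.4  0.5  0.6] w 0.0519 q [-0.6   0.58  0.15  1.81 -0.13  0.77 -0.29]
3
dp [[0.015,-0.001,-0.003],[0.015,-0.001,-0.003],[0.015,-0.001,-0.003]]
tw [[0.0,0.002,0.0],[0.0,0.002,0.0],[0.0,0.002,0.0]]
```

Call:
apply_moves(dp=[[0.03,0,-0.005],[0.02,0,0],[0,0,0],[0,0,0],[0,0,0],[0,0,0],[0,0,0]], twist=[[0,0.004,0],[0,0.001,0],[0,0,0],[0,0,0],[0,0,0],[0,0,0],[0,0,0]], jaw=[100,100,255,255,255,255,255], grip_force=40)

```text
clock: 21.65
tcp_pos: [0.5819, 0.233, 0.247]
orientation: [3.137, 0.128, -0.006]
contact_force: [0.0, -0.4, -1.4]
grip_width: 0.0134
```

Run:
```python
from bench import r
from h import *
st(r)
```

```text
t 21.65 tcp [0.5819 0.233  0.247 ] yaw 4.68 zax [-0.004 -0.002 -1.   ] F [ 0.  -0.4 -1.4] w 0.0134 q [-0.6   0.58  0.16  1.8  -0.12  0.77 -0.29]
```

Slide shut: 95 mm along tool −x.

Call:
apply_moves(dp=[[-0.05,0,0],[-0.1,0,0],[-0.1,0,0],[-0.1,0,0],[-0.1,0,0],[-0.1,0,0],[-0.1,0,0],[-0.05,0,0],[0,0,0]], twist=[[0,0,0],[0,0,0],[0,0,0],[0,0,0],[0,0,0],[0,0,0],[0,0,0],[0,0,0],[0,0,0]], jaw=[255,255,255,255,255,255,255,255,255])

```text
clock: 22.55
tcp_pos: [0.4897, 0.2255, 0.2469]
orientation: [3.138, 0.13, -0.004]
contact_force: [1.8, 0.1, -5.6]
grip_width: 0.0134
```

Run:
```python
from bench import r
from h import *
st(r)
o=np.array(r.get_obs()["tcp_pos"]); p=np.load("boxp.npy"); d=o-[.4865,.225,.2453];print(d@[np.cos(p[2]),np.sin(p[2]),0],d@[-np.sin(p[2]),np.cos(p[2]),0])
```

```text
t 22.55 tcp [0.4897 0.2255 0.2469] yaw 4.73 zax [-0.002 -0.001 -1.   ] F [ 1.8  0.1 -5.6] w 0.0134 q [-0.67  0.47  0.15  2.02 -0.11  0.67 -0.36]
0.00327314832614444 0.00025263413783062973
```

Call:
apply_moves(dp=[[-0.02,0,0],[-0.02,0,0],[-0.02,0,0],[-0.02,0,0]], twist=[[0,0,0],[0,0,0],[0,0,0],[0,0,0]], jaw=[255,255,255,255])

```text
clock: 22.95
tcp_pos: [0.485, 0.2248, 0.247]
orientation: [-3.138, -0.126, -0.018]
contact_force: [10.2, 1.8, -11.0]
grip_width: 0.0133
```

Run:
```python
from bench import r
from h import *
st(r)
o=np.array(r.get_obs()["tcp_pos"]); p=np.load("boxp.npy"); d=o-[.4865,.225,.2453];print(d@[np.cos(p[2]),np.sin(p[2]),0],d@[-np.sin(p[2]),np.cos(p[2]),0])
```

```text
t 22.95 tcp [0.485  0.2248 0.247 ] yaw 4.62 zax [ 0.011  0.002 -1.   ] F [ 10.2   1.8 -11. ] w 0.0133 q [-0.68  0.46  0.16  2.03 -0.11  0.65 -0.37]
-0.0014727551853717944 -8.230997119405972e-05
```

Call:
apply_moves(dp=[[0,0,0],[0,0,0],[0,0,0],[0,0,-0.2],[0,0,-0.3],[0,0,-0.15],[0,0,0]], twist=[[0,0,0],[0,0,0],[0,0,0],[0,0,0],[0,0,0],[0,0,0],[0,0,0]], jaw=[100,100,100,100,100,100,100])

```text
clock: 23.65
tcp_pos: [0.4844, 0.2243, 0.3278]
orientation: [3.139, 0.126, 0.013]
contact_force: [0.6, 0.1, 0.4]
grip_width: 0.0521
```

Run:
```python
from bench import r
from h import *
st(r)
f=r.grab_frame("scene"); np.savez("pics/scene9.npz",**f); crop(f,320,120,450,260,5,"pics/s9.png")
plan(r,[([.4656,.3247,.325],-4.1,4)],0)
```

```text
t 23.65 tcp [0.4844 0.2243 0.3278] yaw 4.6 zax [ 0.008  0.    -1.   ] F [0.6 0.1 0.4] w 0.0521 q [-0.7   0.34  0.18  1.98 -0.08  0.82 -0.4 ]
4
dp [[-0.022,-0.212,0.003],[-0.03,-0.211,0.003],[-0.038,-0.21,0.003],[-0.046,-0.208,0.004]]
tw [[0.0,-0.001,0.018],[0.0,-0.001,0.018],[0.0,-0.001,0.018],[0.0,-0.001,0.018]]
```

View pics/s9.png

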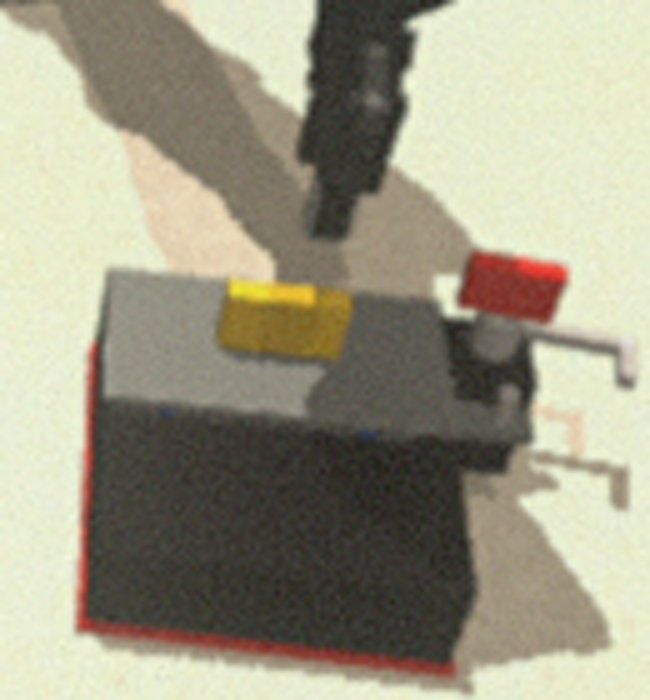

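Run:
```python
from h import *
f=load("pics/scene9.npz"); crop(f,335,190,425,215,8,"pics/c9.png")
B=boxloc(cloud(f))*1000
for cx,cy in((168,410),(366,433)):
    u,v=round(320+cx/5-.5),round(120+cy/5-.5)
    for dv in(-1,0,1):
        print(u,v+dv,[(f["color"][v+dv,u+du].tolist(),B[v+dv,u+du].round(0).tolist()) for du in(-1,0,1)])
```

```text
353 201 [([63, 64, 66], [-34.0, -50.0, 26.0]), ([62, 64, 62], [2.0, -52.0, 60.0]), ([65, 67, 66], [1.0, -50.0, 59.0])]
353 202 [([45, 49, 55], [-34.0, -50.0, 22.0]), ([50, 53, 62], [-32.0, -47.0, 24.0]), ([57, 60, 67], [-30.0, -45.0, 26.0])]
353 203 [([48, 48, 49], [2.0, -54.0, 53.0]), ([47, 46, 55], [6.0, -52.0, 57.0]), ([48, 50, 51], [5.0, -49.0, 56.0])]
393 205 [([61, 61, 59], [2.0, 41.0, 61.0]), ([62, 65, 58], [3.0, 43.0, 62.0]), ([68, 66, 62], [2.0, 45.0, 61.0])]
393 206 [([45, 48, 61], [-35.0, 51.0, 22.0]), ([43, 49, 60], [-32.0, 52.0, 26.0]), ([53, 54, 65], [-33.0, 55.0, 25.0])]
393 207 [([35, 40, 47], [4.0, 42.0, 56.0]), ([33, 41, 50], [3.0, 44.0, 56.0]), ([39, 38, 48], [4.0, 46.0, 57.0])]
```

View pics/c9.png

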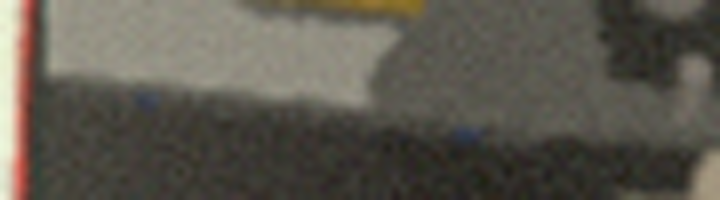

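Call:
apply_moves(dp=[[-0.022,-0.21,0],[-0.03,-0.21,0],[-0.038,-0.21,0],[-0.04,-0.18,0],[0,0,0],[0,0,0]], twist=[[0,-0.001,0.018],[0,-0.001,0.018],[0,-0.001,0.018],[0,0,0.016],[0,0,0],[0,0,0]], jaw=[100,100,100,100,100,100])

```text
clock: 24.3
tcp_pos: [0.4638, 0.3217, 0.3194]
orientation: [3.131, -0.116, -0.011]
contact_force: [-0.1, -0.1, 0.5]
grip_width: 0.052
```

Run:
```python
from bench import r
from h import *
st(r)
f=r.grab_frame("scene"); np.savez("pics/scene10.npz",**f); crop(f,340,120,460,220,6,"pics/s10.png")
def yc(f):
    hsv=cv2.cvtColor(f["color"],cv2.COLOR_RGB2HSV); m=(abs(hsv[...,0].astype(int)-28)<8)&(hsv[...,1]>130); m[:,:340]=0;m[:,420:]=0;m[:150]=0;m[240:]=0
    uv=np.argwhere(m)[:,::-1]; return uv.mean(0),uv.min(0),uv.max(0)
for n in("scene0","scene9","scene10"): print(n,yc(load(f"pics/{n}.npz")))
plan(r,[([.4656,.3247,.263],-4.1,3)],0)
```

```text
t 24.3 tcp [0.4638 0.3217 0.3194] yaw -4.23 zax [-0.007 -0.008 -1.   ] F [-0.1 -0.1  0.5] w 0.052 q [-0.86  0.4   0.19  1.91 -0.09  0.85 -0.7 ]
scene0 (array([376.43853821, 183.21262458]), array([364, 176]), array([389, 191]))
scene9 (array([376.52484472, 183.22981366]), array([364, 176]), array([395, 212]))
scene10 (array([376.37820513, 183.29487179]), array([364, 176]), array([389, 191]))
3
dp [[0.006,-0.01,0.157],[0.005,-0.009,0.157],[0.005,-0.009,0.157]]
tw [[0.001,0.001,-0.0],[0.001,0.001,-0.0],[0.001,0.001,-0.0]]
```

View pics/s10.png

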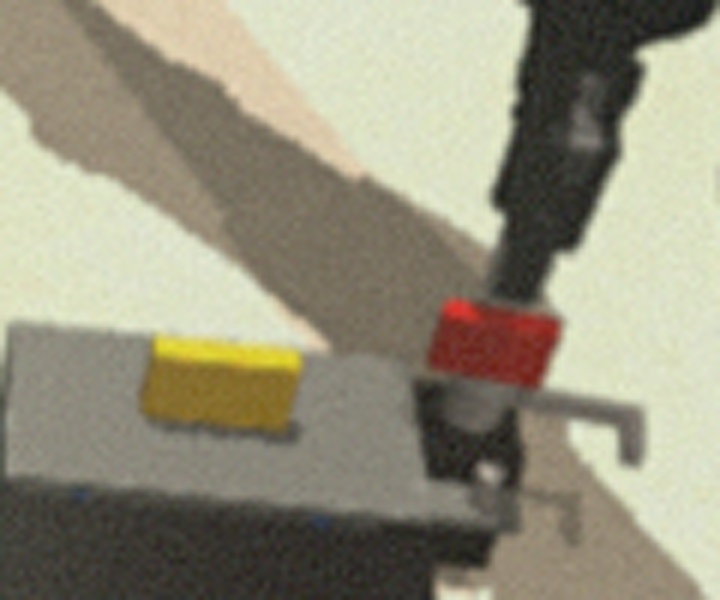

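Cover's yellow bar is at the same pixels as at the start (376.4, 183.3): fully shut. Down onto the knob and grip.

Call:
apply_moves(dp=[[0.006,-0.012,0.15],[0.005,-0.01,0.15],[0.005,-0.009,0.12],[0,0,0],[0,0,0]], twist=[[0.001,0.001,0],[0.001,0.001,0],[0.001,0.001,0],[0,0,0],[0,0,0]], jaw=[100,100,100,100,100])

```text
clock: 24.85
tcp_pos: [0.4675, 0.3187, 0.2666]
orientation: [3.134, -0.125, -0.002]
contact_force: [0.7, 0.8, -0.5]
grip_width: 0.0523
```

Run:
```python
from bench import r
from h import *
st(r)
plan(r,[([.4656,.3247,.263],-4.1,2)],0)
```

```text
t 24.85 tcp [0.4675 0.3187 0.2666] yaw -4.56 zax [-0.001 -0.005 -1.   ] F [ 0.7  0.8 -0.5] w 0.0523 q [-0.84  0.47  0.17  1.94 -0.11  0.74 -0.69]
2
dp [[-0.01,-0.025,0.015],[-0.01,-0.025,0.015]]
tw [[0.001,0.0,-0.002],[0.001,0.0,-0.002]]
```

Call:
apply_moves(dp=[[-0.01,-0.03,0.015],[-0.008,-0.03,0.01],[0,0,0],[0,0,0]], twist=[[0.001,0,-0.002],[0.001,0,-0.002],[0,0,0],[0,0,0]], jaw=[100,100,100,100])

```text
clock: 25.25
tcp_pos: [0.4667, 0.326, 0.2655]
orientation: [-3.138, 0.112, -0.002]
contact_force: [0.8, 0.5, -0.3]
grip_width: 0.0524
```

Call:
apply_moves(dp=[[0,0,0],[0,0,0],[0,0,0],[0,0,0],[0,0,0]], twist=[[0,0,0],[0,0,0],[0,0,0],[0,0,0],[0,0,0]], jaw=[255,255,255,255,255])

```text
clock: 25.75
tcp_pos: [0.4658, 0.3264, 0.2663]
orientation: [-3.138, 0.111, 0.001]
contact_force: [0.5, 0.0, -0.5]
grip_width: 0.0114
```

Run:
```python
from bench import r
from h import *
st(r)
```

```text
t 25.75 tcp [0.4658 0.3264 0.2663] yaw -4.06 zax [-0.     0.002 -1.   ] F [ 0.5  0.  -0.5] w 0.0114 q [-0.85  0.48  0.17  1.94 -0.12  0.73 -0.69]
```

Call:
apply_moves(dp=[[0,0.012,0],[0,0,0],[0,0,0],[0,0,0],[0,0,0],[0,0,0],[0,0,0],[0,0,0],[0,0,0],[0,0,0],[0,0,0],[0,0,0],[0,0,0]], twist=[[0,0,0.03],[0,0,0.05],[0,0,0.05],[0,0,0.05],[0,0,0.05],[0,0,0.05],[0,0,0.05],[0,0,0.05],[0,0,0.05],[0,0,0.05],[0,0,0.05],[0,0,0],[0,0,0]], jaw=[255,255,255,255,255,255,255,255,255,255,255,255,255])

```text
clock: 27.05
tcp_pos: [0.4671, 0.325, 0.2663]
orientation: [-2.573, 1.798, -0.003]
contact_force: [-0.6, 0.6, 1.1]
grip_width: 0.0112
```

Run:
```python
from bench import r
from h import *
st(r)
plan(r,[([.4656,.3245,.266],-86)],0,wmax=6)
```

```text
t 27.05 tcp [0.4671 0.325  0.2663] yaw -69.9 zax [ 0.003  0.001 -1.   ] F [-0.6  0.6  1.1] w 0.0112 q [-1.07  0.51  0.47  1.95 -0.33  0.75 -1.64]
3
dp [[-0.0,0.004,0.001],[0.0,0.004,0.001],[0.001,0.004,0.001]]
tw [[-0.001,0.0,0.045],[-0.001,0.0,0.045],[-0.001,0.0,0.045]]
```

Call:
apply_moves(dp=[[0,0,0],[0,0,0],[0,0,0],[0,0,0],[0,0,0]], twist=[[0,0,0.045],[0,0,0.045],[0,0,0.035],[0,0,0.01],[0,0,0]], jaw=[255,255,255,255,255])

```text
clock: 27.55
tcp_pos: [0.4672, 0.3246, 0.2663]
orientation: [-2.299, 2.138, -0.003]
contact_force: [0.7, -1.2, 1.2]
grip_width: 0.0118
```

Run:
```python
from bench import r
from h import *
st(r); print(r.get_obs()["moment"])
```

```text
t 27.55 tcp [0.4672 0.3246 0.2663] yaw -85.86 zax [ 0.003  0.    -1.   ] F [ 0.7 -1.2  1.2] w 0.0118 q [-1.13  0.53  0.54  1.96 -0.39  0.75 -1.86]
[-0.26794318  0.05338412  0.32255102]
```

Call:
apply_moves(dp=[[0,0,0],[0,0,0],[0,0,0]], twist=[[0,0,0.012],[0,0,0.012],[0,0,0.012]], jaw=[255,255,255])

```text
clock: 27.85
tcp_pos: [0.4672, 0.3248, 0.2664]
orientation: [-2.224, 2.216, -0.005]
contact_force: [1.2, -2.6, 2.9]
grip_width: 0.0115
```

Run:
```python
from bench import r
from h import *
st(r); print(r.get_obs()["moment"])
```

```text
t 27.85 tcp [0.4672 0.3248 0.2664] yaw -89.8 zax [ 0.004 -0.001 -1.   ] F [ 1.2 -2.6  2.9] w 0.0115 q [-1.14  0.53  0.56  1.96 -0.4   0.76 -1.92]
[-0.20300836 -1.07556285  1.67357668]
```

Call:
apply_moves(dp=[[0,0,0],[0,0,0],[0,0,0],[0,0,0],[0,0,-0.2],[0,0,-0.3],[0,0,-0.3],[0,0,-0.2],[0,0,0]], twist=[[0,0,-0.025],[0,0,0],[0,0,0],[0,0,0],[0,0,0],[0,0,0],[0,0,0],[0,0,0],[0,0,0]], jaw=[255,120,120,120,120,120,120,120,120])

```text
clock: 28.75
tcp_pos: [0.4668, 0.3244, 0.3892]
orientation: [-2.262, 2.179, -0.001]
contact_force: [0.2, -0.2, -0.4]
grip_width: 0.0453
```

Run:
```python
from bench import r
from h import *
st(r)
f=r.grab_frame("scene"); np.savez("pics/scene11.npz",**f); crop(f,325,120,455,260,5,"pics/s11.png")
hsv=cv2.cvtColor(f["color"],cv2.COLOR_RGB2HSV); B=boxloc(cloud(f))
for n in("scene0","scene11"):
    g=load(f"pics/{n}.npz"); hsv=cv2.cvtColor(g["color"],cv2.COLOR_RGB2HSV); B=boxloc(cloud(g))*1000
    m=((hsv[...,0]<8)|(hsv[...,0]>172))&(hsv[...,1]>120)&(abs(B[...,0])<200)&(abs(B[...,1]-105)<60)&(B[...,2]>85)&(B[...,2]<130)
    b=B[m]; print(n,m.sum(),np.argwhere(m).mean(0),np.degrees(np.arctan2(*np.linalg.svd(b[:,:2]-b[:,:2].mean(0))[2][0][::-1])))
```

```text
t 28.75 tcp [0.4668 0.3244 0.3892] yaw -87.87 zax [ 0.001 -0.    -1.   ] F [ 0.2 -0.2 -0.4] w 0.0453 q [-1.23  0.37  0.65  1.87 -0.26  1.   -2.  ]
scene0 118 [176.83050847 422.12711864] 3.049176333174417
scene11 135 [176.62222222 422.18518519] 2.4230395838567924
```

View pics/s11.png

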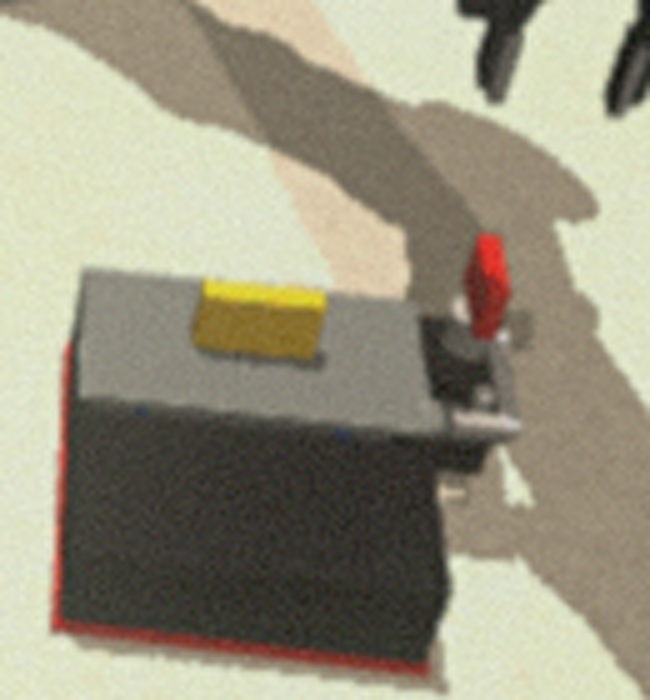

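Run:
```python
from bench import r
from h import *
a=load("pics/scene0.npz")["color"];f=r.grab_frame("scene");b=f["color"]
x=slice(165,225);y=slice(395,440)
im=np.hstack([cv2.resize(q[x,y,::-1],None,fx=8,fy=8,interpolation=cv2.INTER_CUBIC) for q in(a,b)]); cv2.imwrite("pics/cmp.png",im)
cv2.imwrite("pics/fin.png",cv2.resize(b[:,:,::-1],(800,600)))
```

```text
(no output)
```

View pics/cmp.png

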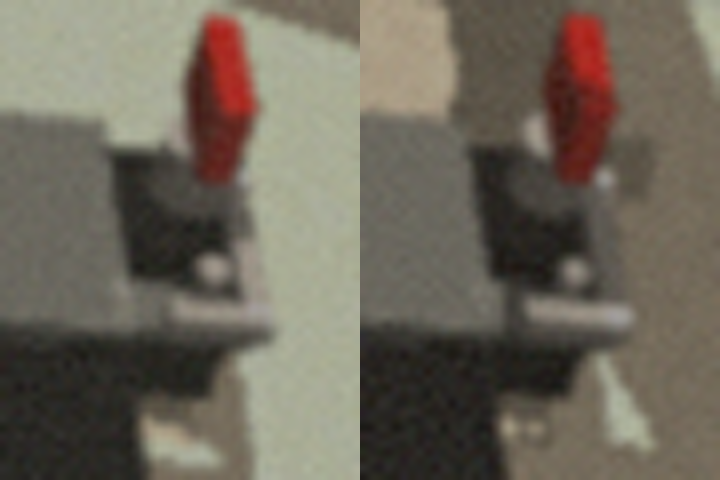

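View pics/fin.png

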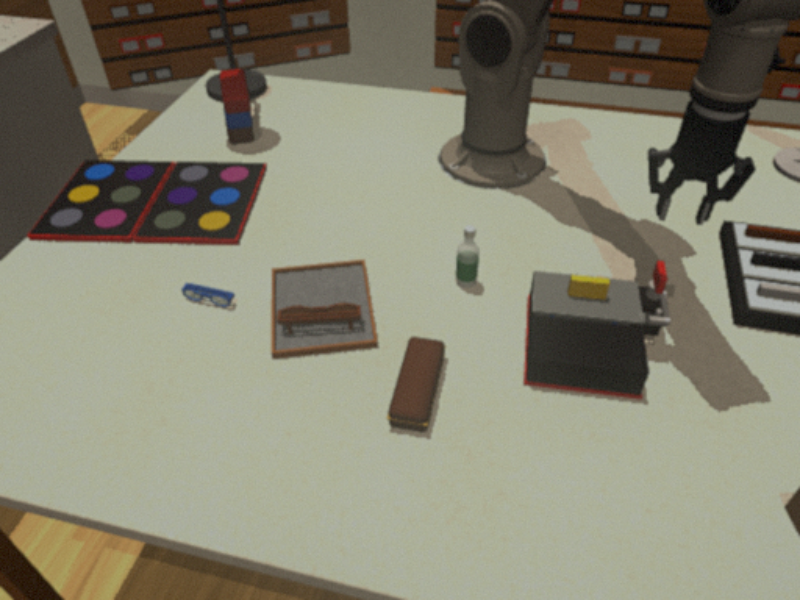

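The hook looks the same as at the start: hook tip at crop (580,310), pin in front of it. All the other items are where they were. Handing in.

```bash
python3 -c "
from bench import r
print(r.hand_in())"
```

```text
the job is handed in; nothing more can be done
None
```

The job is done and handed in at about 29 s of the 72 s allowed; the hand-in gave no verdict.

I opened the hook to about 1.43 rad and slid the cover back to its stop. I then set the larger, blue-framed glasses from the tray down in the compartment, slid the cover shut and turned the hook home against its stop.

**Last checks:**
- **Glasses:** they stand upright and roughly centred in the compartment, with their top about 48 mm above the counter. With the cover shut I could only see parts of them through the gap at its rear edge. They sat down with a brief 20 N contact, with no drop.
- **Cover:** its yellow grip was back at its starting pixel position before I turned the hook.
- **Hook:** its knob angle matches the start within about 1 degree, and it looks the same as at the start in a side-by-side view.
- **Other items:** the brown glasses, spray bottle, wooden case and the small blue look-alike appear unmoved. The gripper was clear of everything.

No check failed. The highest wrist force I saw was about 21 N, and pressing the hook home took about 1.7 N m.

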